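# Empty the canister, heft it, and put the dressing sticks away

## Task

Take the hooded canister by its fin and tip it over the steel tray so that the dressing sticks slide out, then hold it upright and still, well up in the air, for a second or two to feel by its weight whether any stick is left inside, and tip and heft it again until it is empty. Stand the empty canister upright in the middle of the black parking mark, and lay each stick down flat in the recess with its own colour, right down on the recess floor. Leave the other things on the bench where they are.

Things in the scene. Friction and masses are not known exactly. Their poses are not given: they have to be found in the camera images.
- canister: Canister: hooded grey tin, 0.35 kg empty; scoop mouth at its -x end. Origin: centre of its underside below the fin; z up when it stands. x from -78 to +55 mm, 128 mm wide (y), 64 mm high without the fin. Inside: floor 4 mm up, 120 mm wide, 56 mm high under the hood (x -30 to +55). Sticks slide out when it is tipped mouth down, some at 55 to 65 degrees, others at 65 to 80 (friction varies).
- canister_fin (a point): Middle of the yellow grip fin on the canister's hood, 89 mm above its underside; axes as the canister's. Fin 50 mm along x, 14 mm thick in y, from 64 to 110 mm above the underside: pinch it across y, at any lean in the xz plane.
- canister_lip (a point): Middle of the lip of the canister's mouth, 27 mm above its underside and 78 mm to its -x. A ramp leads up to the lip from the inner floor, starting 43 mm behind it: 29 degrees steep on the canister's -y half, but 39 degrees and up to 39 mm above the underside on the +y half, which holds sticks back longer.
- tray: Fixed shallow dark steel catch tray, 250 x 250 mm; origin at the centre of its underside; floor 4 mm up, walls 5 mm thick and only 12 mm high above the table.
- mark: Flat parking mark painted on the table, a 150 mm black square with a yellow border; origin at its centre; fixed, no height.
- stick_white: Dressing stick, a white abrasive bar 80 x 26 x 26 mm of about 0.12 kg; origin at its centre, x along its length. Starts in the canister; absent in some runs.
- stick_red: Dressing stick, a red abrasive bar 80 x 26 x 26 mm of about 0.12 kg; origin at its centre, x along its length. Starts in the canister; absent in some runs.
- stick_green: Dressing stick, a green abrasive bar 80 x 26 x 26 mm of about 0.12 kg; origin at its centre, x along its length. Starts in the canister; absent in some runs.
- stick_blue: Dressing stick, a blue abrasive bar 80 x 26 x 26 mm of about 0.12 kg; origin at its centre, x along its length. Starts in the canister; absent in some runs.
- slot_white (a point): Recess for the white stick: centre of the recess floor, 16 mm above the table, x along its length, z up. Recess 88 x 34 mm, 8 mm deep, in a fixed wooden rest 112 x 58 x 24 mm that has a white strip across each end.
- slot_red (a point): Recess for the red stick: centre of the recess floor, 16 mm above the table, x along its length, z up. Recess 88 x 34 mm, 8 mm deep, in a fixed wooden rest 112 x 58 x 24 mm that has a red strip across each end.
- slot_green (a point): Recess for the green stick: centre of the recess floor, 16 mm above the table, x along its length, z up. Recess 88 x 34 mm, 8 mm deep, in a fixed wooden rest 112 x 58 x 24 mm that has a green strip across each end.
- slot_blue (a point): Recess for the blue stick: centre of the recess floor, 16 mm above the table, x along its length, z up. Recess 88 x 34 mm, 8 mm deep, in a fixed wooden rest 112 x 58 x 24 mm that has a blue strip across each end.
- phone: Phone, black, 72 x 150 x 9 mm; a bystander, origin at the centre of its underside.
- dop: Steel dop, 32 mm foot and thin stem, 85 mm tall; a bystander, origin at the centre of its underside.
- loupe: Loupe, aluminium cylinder 38 mm wide, 30 mm high; a bystander, origin at the centre of its underside.
- brush: Brush lying on the table; a bystander, origin at the centre of its underside.
- oil: Small jar, 44 mm wide, 75 mm tall; a bystander, origin at the centre of its underside.
- hone: Grey hone, 110 x 30 x 25 mm; a bystander, origin at the centre of its underside.
Mind the look-alikes: they are no part of the job. Several things have the shape of the canister; the one meant has the colours described above.

How it is judged:
On the way, in this order (a step that is already met when the one before it is completed fails the run):
1. the canister is tipped (over 50 degrees) in the air above the tray (angle between canister's own z axis and vertical above 0.87 rad and height (world z) of canister above 0.05 m and horizontal distance between canister and tray below 0.2 m), for 0.1 s.
2. the canister is held upright, at least 50 mm above the table and still for 0.5 s, with no stick left in it (angle between canister's own z axis and vertical below 0.25 rad and height (world z) of canister above 0.05 m and linear speed of canister below 0.04 m/s and height (world z) of each of stick_white, stick_red, stick_green, stick_blue below 0.06 m), for 0.5 s.
At the end, for the whole second after the job is handed in: Each stick present lies at rest in the recess of its own colour (centre within 10 mm, lengthwise within 0.15 rad, resting on the recess floor within 4 mm); the canister stands upright at rest on the table, its origin within 35 mm of the mark's centre (horizontal distance between stick_white and slot_white below 0.01 m and z of stick_white in the frame of slot_white below 0.017 m and angle between the x axis of stick_white and the x axis of slot_white, either way round below 0.15 rad and linear speed of each of stick_white, stick_red, stick_green, stick_blue, canister below 0.02 m/s and horizontal distance between stick_red and slot_red below 0.01 m and z of stick_red in the frame of slot_red below 0.017 m and angle between the x axis of stick_red and the x axis of slot_red, either way round below 0.15 rad and horizontal distance between stick_green and slot_green below 0.01 m and z of stick_green in the frame of slot_green below 0.017 m and angle between the x axis of stick_green and the x axis of slot_green, either way round below 0.15 rad and horizontal distance between stick_blue and slot_blue below 0.01 m and z of stick_blue in the frame of slot_blue below 0.017 m and angle between the x axis of stick_blue and the x axis of slot_blue, either way round below 0.15 rad and horizontal distance between canister and mark below 0.035 m and height (world z) of canister below 0.008 m and angle between canister's own z axis and vertical below 0.1 rad); the robot touches nothing.
It fails at once if a bystander (phone, dop, loupe, brush, jar, hone) is moved more than 30 mm (distance of any of phone, dop, loupe, brush, oil, hone from where it was at the start of the episode above 0.03 m).
Of stick_white, stick_red, stick_green, stick_blue only 3 to 4 are there at a start; the rules pass over those that are not, and their reading is None.
At some moment in a run one of stick_white, stick_red, stick_green, stick_blue, canister may be knocked a few centimetres aside while the robot is not near it.
It also fails if it takes over 210 s, if anything falls off the work surface, if the arm or the gripper's body presses on something with over 40 N, if the wrist force passes 120 N, or if a joint passes its speed limit or range.

## Robot

A 6-joint arm with a two-finger parallel gripper is mounted at the origin on the work surface. World frame = base frame: x ahead of the robot, y to its left, z up, the work surface at z = 0. Lengths are in m, angles in rad, forces in N, time in s.
With the tool pointing down it reaches from about 0.35 to 0.775 m from the base axis. Payload 5.5 kg.
Tool frame: the origin (TCP) lies midway between the tips of the shut fingers; the grasp point (between the pads) lies 19 mm behind it (env.hold_point_z is the distance from the TCP to the grasp point, in m); z points along the fingers, y is the line along which they close (so a half turn about z gives the same grasp; the last joint's range is limited). The gripper opens to 85 mm and grips with 20 to 120 N. Pads are 22 mm wide; open, the fingers measure 114 mm over their backs; the gripper's body (76 mm by 85 mm) begins 54 mm behind the grasp point. The pads swing forward as they close: fully open they stand 13 mm farther back than shut.
Start: joints at [1.178, 0.313, 0.046, 1.304, 0, 1.431], TCP at [0.144, 0.557, 0.231] pointing down, gripper open.
Joint ranges: [-2.76, 2.76], [-0.86, 1.69], [-1.03, 1.26], [-2.2, 2.34], [-1.47, 1.5], [-3.14, 3.14]. Speed limits (rad/s): [2.57, 2.57, 3.14, 3.14, 3.14, 3.14].

## Interface

Orientations are given as a unit quaternion [w, x, y, z].
In Python, from workcell import env, read_camera gives the robot as it stands. The module is installed in compiled form; this text tells all that it offers.
- The arm moves only by the tool carry_out, never from a script. Its argument "moves" is a list of rows, each an object of numbers: "tx", "ty", "tz": the shift along the world's x, y, z in cm; "wx", "wy", "wz": the turn, a rotation vector about the world's x, y, z in rad; "claw": the closure, from -1 (fully open) to 1 (shut). A call has 1 to 8 rows; each row shifts and turns the commanded pose from where the row before left it; what a row does not reach is not made up. A row lasts 1/8 s, in which the tool goes at most 62.5 mm and 10.7 degrees, less where a joint would pass 70% of its speed; a pose out of reach is approached as far as the arm can. A call is refused whole if a number of a shift passes 6.25 or a number of a turn 0.188, either way. A call with a gripper value outside its range is refused whole. The fingers move at their own pace and stop on an object; "newtons" is the grip in N (left out, the last holds). Time passes only in rows, so rows that do not move let the fingers close. It gives the time, the measured TCP pose, the force, the opening and the grip force at its end, in the units of the state.
- env.get_state(): the state, without advancing time (a new reading comes with each control period).
- read_camera(name): name is "side" or "top"; returns a dict with "image" (420x560x3 uint8, blue, green, red), "z_map" (420x560 float32, m along the optical axis (not along the pixel's ray), 0 where there is no reading), "fx", "fy", "cx", "cy" (pixels), "camera_from_world" (4x4, takes a point from world to camera coordinates). Camera axes: x right, y down, z forward; pixel columns grow to the right and rows downward; lengths in m; the calibration is good to about 2 mm. A picture is of the moment at which its call begins.
- env.hand_in(): hands the job in; it is judged then, once.
The state is a dict: "clock": time; "joint_pos": joint angles; "qvel": joint speeds; "tau": joint torques, N m; "tcp_pos": TCP position; "orientation": TCP orientation; "wrist_force": force on the tool from outside, world axes, zero at the start; "ft_torque": the same for the moment, N m; "finger_gap": finger opening in m; "grip_force": force on a finger pad.
Only numpy, scipy, OpenCV 4.12 (cv2) and the standard library are available. Lean on these libraries where they do the work, as an engineer would, in place of code of your own. Each camera call takes 0.05 s, during which the arm holds its last target. There are 200 camera calls.

## Working session

There is one attempt and no reset: what is moved stays moved. The work goes in short steps, Python scripts to look and compute and a tool call to move; the robot and the scene stay as the last step left them, time stands still between calls to the robot, and variables do not carry over. Pictures are saved under pics/ and viewed, at most 14 in all, crops included, and the job is handed in when it is done.

Besides the shell and the picture viewer there is one more tool, called in YAML: its name, and indented under it one key for each argument. carry_out: Moves the arm, as the interface text tells. Its arguments: {"type":"object","properties":{"moves":{"type":"array","items":{"type":"object","properties":{"tx":{"type":"number"},"ty":{"type":"number"},"tz":{"type":"number"},"wx":{"type":"number"},"wy":{"type":"number"},"wz":{"type":"number"},"claw":{"type":"number"}}}},"newtons":{"type":"number"}},"required":["moves"]}

```bash
mkdir -p pics && python3 - <<'E'
from workcell import env, read_camera
import cv2, numpy as np
for n in("top","side"):
    c=read_camera(n); cv2.imwrite(f"pics/{n}0.png",c["image"])
    np.savez(f"{n}.npz",**c)
    print(n,c["fx"],c["fy"],c["cx"],c["cy"],np.round(np.linalg.inv(c["camera_from_world"]),3).tolist(),(c["z_map"]>0).mean())
print(env.get_state(), env.hold_point_z)
E
```

```text
top 465.8308535346822 465.8308535346822 276.9723407270527 208.3761069898355 [[-0.018, -0.99, 0.142, 0.294], [-1.0, 0.016, -0.017, 0.036], [0.014, -0.143, -0.99, 1.455], [0.0, 0.0, 0.0, 1.0]] 0.9959991496598639
side 477.200201213016 477.200201213016 275.71960047644984 206.45808098365418 [[0.756, -0.483, 0.442, -0.087], [-0.655, -0.565, 0.502, -0.614], [0.007, -0.669, -0.743, 1.07], [0.0, 0.0, 0.0, 1.0]] 0.9960034013605442
{'clock': 0.1, 'joint_pos': array([1.17840436e+00, 3.13881895e-01, 4.50712213e-02, 1.30360018e+00,
       1.52126362e-05, 1.43121808e+00]), 'qvel': array([-7.09582617e-05, -4.34707910e-04,  1.74465783e-03, -6.11973715e-04,
       -1.03204638e-03,  2.18765285e-04]), 'tau': array([ 1.51240944e-03, -4.81725705e+01,  2.99244672e+01,  1.26966240e-02,
       -2.11108872e-04, -1.51968859e-06]), 'tcp_pos': array([0.14363754, 0.55629027, 0.230514  ]), 'orientation': array([-2.19536325e-04,  1.26070461e-01,  9.92020961e-01, -7.76877082e-04]), 'wrist_force': array([ 0.26569648,  0.71900769, -0.81775925]), 'ft_torque': array([-0.00084129,  0.02886079,  0.04010757]), 'grip_force': 0.0, 'finger_gap': 0.0852957453679691} 0.0187
```

View pics/top0.png

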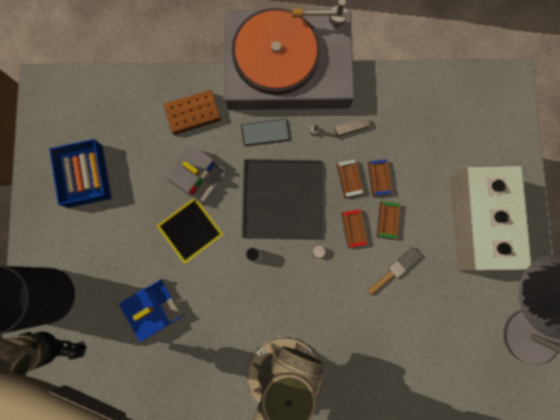

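View pics/side0.png

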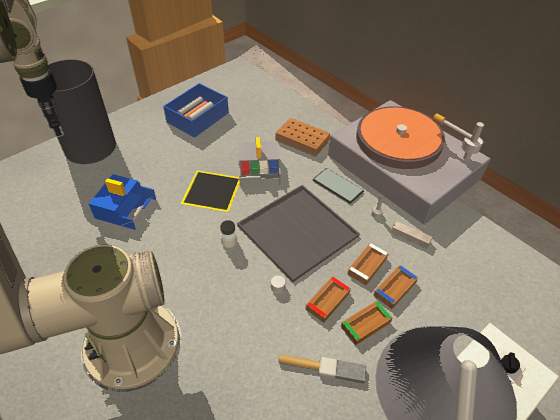

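Top view: the grey canister with the yellow fin is at px (197,172). Look-alikes are the blue canister (148,312) and the blue box of sticks (80,172). The tray is at (284,199) and the mark at (190,231). The rests are white (350,178), blue (380,177), red (354,228) and green (388,220). By the description (grey, yellow fin) I choose (197,172), and I'll check it in a close crop.

```bash
cat > h.py <<'E'
import numpy as np, cv2
from workcell import env, read_camera
def load(n): return dict(np.load(f"{n}.npz"))
def grab(n):
    c=read_camera(n); np.savez(f"{n}.npz",**c); return c
def cloud(c):
    v,u=np.mgrid[:420,:560]; z=c["z_map"]
    p=np.stack([(u-c["cx"])/c["fx"]*z,(v-c["cy"])/c["fy"]*z,z],-1)
    T=np.linalg.inv(c["camera_from_world"]); return p@T[:3,:3].T+T[:3,3]
def ray(c,u,v,h):
    T=np.linalg.inv(c["camera_from_world"]); d=T[:3,:3]@np.array([(u-c["cx"])/c["fx"],(v-c["cy"])/c["fy"],1]); o=T[:3,3]
    return o+d*(h-o[2])/d[2]
def proj(c,p):
    q=c["camera_from_world"]@np.r_[p,1]; return np.array([c["fx"]*q[0]/q[2]+c["cx"],c["fy"]*q[1]/q[2]+c["cy"]])
def mask(c,col):
    H=cv2.cvtColor(c["image"],cv2.COLOR_BGR2HSV); h,s,v=[H[...,i].astype(int) for i in range(3)]
    return {"red":((h<6)|(h>173))&(s>150)&(v>60),"green":(h>45)&(h<80)&(s>110)&(v>40),"blue":(h>105)&(h<130)&(s>120)&(v>50),
     "white":(s<50)&(v>165),"yellow":(h>22)&(h<34)&(s>150)&(v>110)}[col]
def blobs(m,P,box,zr=(-.02,.2),amin=8):
    x0,x1,y0,y1=box
    m=m&(P[...,0]>x0)&(P[...,0]<x1)&(P[...,1]>y0)&(P[...,1]<y1)&(P[...,2]>zr[0])&(P[...,2]<zr[1])
    n,L,S,C=cv2.connectedComponentsWithStats(m.astype(np.uint8)); out=[]
    for i in range(1,n):
        if S[i,4]>=amin: out.append((L==i,C[i],S[i,4]))
    return out
E
python3 - <<'E'
from h import *
for n in("top","side"):
    c=load(n);P=cloud(c)
    for col in("yellow","red","green","blue","white"):
        for m,C,a in blobs(mask(c,col),P,(.2,.9,-.4,.4)):
            q=P[m]; print(n,col,C.round(),a,"mean",q.mean(0).round(3),"zmed",np.median(q[:,2]).round(3),"min",q.min(0).round(3),"max",q.max(0).round(3))
t=load("top")["image"][120:250,140:260]; s=load("side")["image"][110:230,190:310]
cv2.imwrite("pics/crop1.png",np.hstack([cv2.resize(t,(400,433)),cv2.resize(s,(400,433))]))
E
```

```text
top yellow [189. 167.] 78 mean [0.616 0.27  0.107] zmed 0.11 min [0.599 0.25  0.056] max [0.644 0.291 0.117]
top yellow [189. 231.] 400 mean [0.437 0.287 0.001] zmed 0.001 min [ 0.34   0.185 -0.008] max [0.537 0.387 0.029]
top yellow [146. 310.] 22 mean [0.204 0.388 0.11 ] zmed 0.11 min [0.201 0.379 0.104] max [0.209 0.398 0.113]
top red [193. 190.] 37 mean [0.563 0.272 0.025] zmed 0.027 min [0.552 0.264 0.   ] max [0.579 0.281 0.034]
top red [351. 212.] 54 mean [ 0.484 -0.219  0.025] zmed 0.026 min [ 0.478 -0.242  0.017] max [ 0.491 -0.195  0.035]
top red [358. 244.] 61 mean [ 0.385 -0.234  0.024] zmed 0.025 min [ 0.377 -0.261  0.007] max [ 0.394 -0.21   0.032]
top green [199. 182.] 25 mean [0.586 0.255 0.027] zmed 0.028 min [0.577 0.247 0.012] max [0.595 0.262 0.036]
top green [391. 204.] 43 mean [ 0.509 -0.342  0.026] zmed 0.025 min [ 0.504 -0.366  0.02 ] max [ 0.515 -0.319  0.031]
top green [387. 236.] 47 mean [ 0.409 -0.327  0.025] zmed 0.025 min [ 0.404 -0.351  0.02 ] max [ 0.415 -0.304  0.034]
top blue [378. 161.] 28 mean [ 0.645 -0.311  0.025] zmed 0.025 min [ 0.642 -0.332  0
[... 2294 characters left out ...]
.4   0.071]
side white [394. 169.] 1114 mean [ 0.861 -0.061  0.091] zmed 0.091 min [ 0.83  -0.223  0.084] max [0.9   0.17  0.097]
side white [232. 159.] 989 mean [0.563 0.342 0.022] zmed 0.003 min [ 0.465  0.249 -0.006] max [0.702 0.4   0.072]
side white [250. 176.] 23 mean [0.549 0.231 0.037] zmed 0.038 min [0.525 0.212 0.031] max [0.57  0.245 0.042]
side white [394. 217.] 328 mean [ 0.788 -0.15   0.001] zmed 0.0 min [ 0.748 -0.24  -0.006] max [ 0.81  -0.091  0.024]
side white [137. 210.] 28 mean [0.215 0.335 0.035] zmed 0.035 min [0.202 0.317 0.026] max [0.231 0.351 0.043]
side white [359. 273.] 59 mean [ 0.547 -0.225  0.026] zmed 0.026 min [ 0.538 -0.249  0.021] max [ 0.557 -0.201  0.032]
```

View pics/crop1.png

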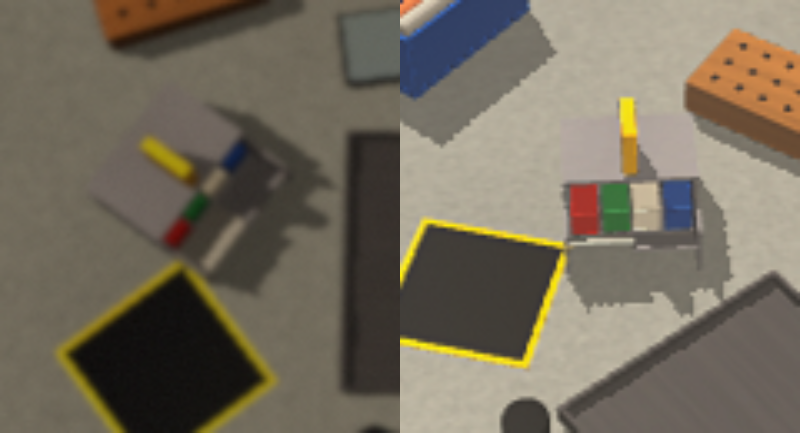

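The crop shows a grey tin with a yellow fin and its mouth toward lower right. Red, green, white and blue sticks are in it from left to right (side view), so all 4 are present. The choice is confirmed.

```bash
python3 - <<'E'
from h import *
def rect(q):
    r=cv2.minAreaRect((q[:,:2]*1000).astype(np.float32)); b=cv2.boxPoints(r); e=b[1]-b[0],b[2]-b[1]
    l=max(e,key=lambda a:np.hypot(*a)); return np.round(r[0],1),np.round(r[1],1),round(np.degrees(np.arctan2(l[1],l[0]))%180,1)
for n in("top","side"):
    c=load(n);P=cloud(c);X,Y,Z=P[...,0],P[...,1],P[...,2]
    y=mask(c,"yellow")&(abs(X-.617)<.05)&(abs(Y-.272)<.05)&(Z>.103); print(n,"fin",rect(P[y]),P[y].mean(0).round(3),np.median(Z[y]))
    h=(abs(X-.617)<.13)&(abs(Y-.272)<.13)&(Z>.057)&(Z<.071); print("hood",rect(P[h]),np.median(Z[h]))
    # tray, mark by dark pixels
    V=c["image"].max(2)
    for nm,x,yy,r,hh in(("tray",.5,.03,.17,.012),("mark",.437,.287,.08,0)):
        for m,C,a in blobs(V<(95 if nm=="tray" and n=="side" else 62),P,(x-r,x+r,yy-r,yy+r),(-.02,.03),400):
            vv,uu=np.where(m); q=np.array([ray(c,a_,b_,hh) for a_,b_ in zip(uu,vv)]); print(nm,C.round(),a,rect(q),np.median(Z[m]))
    for col,ce in dict(white=(.547,-.225),red=(.436,-.225),green=(.46,-.333),blue=(.596,-.313)).items():
        m=(abs(X-ce[0])<.085)&(abs(Y-ce[1])<.05)&(Z>.0135)&(Z<.04); 
        b=[k for k in blobs(m,P,(.3,.8,-.45,-.1),(0.0,.05),100)]
        for k,_,a in b: print(col,a,rect(P[k]))
        if col!="white": 
            e=sorted([P[k].mean(0) for k,_,a in blobs(mask(c,col),P,(ce[0]-.08,ce[0]+.08,ce[1]-.05,ce[1]+.05))],key=lambda p:p[0])
            if len(e)==2: print("  strips",((e[0]+e[1])/2).round(4),np.degrees(np.arctan2(*(e[1]-e[0])[[1,0]])).round(1),np.linalg.norm(e[1]-e[0]).round(3))
E
```

```text
top fin (array([615.4, 270.2]), array([47.9, 13.5]), np.float32(53.1)) [0.615 0.27  0.11 ] 0.11020675144793723
hood (array([622. , 279.9]), array([ 90.2, 128.2]), np.float32(143.0)) 0.06389309096530882
tray [283. 199.] 6111 (array([532.1,  -8.2]), array([250.4, 248.2]), np.float32(88.2)) 0.004217242888339134
mark [189. 230.] 1671 (array([440. , 286.9]), array([130.4, 130.1]), np.float32(36.4)) 0.0015465094163427118
white 523 (array([ 587.2, -219. ]), array([99.8, 59.8]), np.float32(11.2))
white 169 (array([ 475. , -218.4]), array([32.7, 58.6]), np.float32(97.2))
red 636 (array([ 435. , -224.6]), array([112.5,  58.9]), np.float32(8.6))
  strips [ 0.4346 -0.2268  0.0248] 8.8 0.101
green 654 (array([ 459. , -332.2]), array([ 59.7, 112.1]), np.float32(171.7))
  strips [ 0.459  -0.3345  0.0255] -8.6 0.101
blue 621 (array([ 594.4, -312.7]), array([112.7,  60.5]), np.float32(5.2))
  strips [ 0.5944 -0.3146  0.0251] 4.3 0.101
side fin (array([616.8, 272.2]), array([48., 12.]), np.float32(55.3)) [0.618 0.274 0.111] 0.11106536890805274
hood (array([623.5, 280.7]), array([ 95. , 127.9]), np.float32(143.1)) 0.0650597683946037
tray [295. 228.] 815 (array([531.5,  -5.9]), array([252.8, 251.8]), np.float32(88.0)) 0.007317350586125038
white 642 (array([ 587.3, -217.8]), array([99.3, 58.8]), np.float32(11.1))
white 252 (array([ 479.4, -218.2]), array([61.4, 34.1]), np.float32(89.4))
red 960 (array([ 436.3, -223.3]), array([115.8,  59.6]), np.float32(8.6))
  strips [ 0.4371 -0.2239  0.0256] 8.5 0.1
green 1049 (array([ 460.8, -331. ]), array([ 60.5, 114.3]), np.float32(171.3))
  strips [ 0.4618 -0.3317  0.0251] -8.5 0.1
blue 873 (array([ 597.4, -311.5]), array([118. ,  59.7]), np.float32(6.2))
  strips [ 0.5971 -0.3117  0.025 ] 4.9 0.1
```

carry_out:
  moves:
    - {"tx": 5,"ty": -3,"wz": 0.147,"claw": -1}
    - {"tx": 5,"ty": -3,"wz": 0.147,"claw": -1}
    - {"tx": 5,"ty": -3,"wz": 0.147,"claw": -1}
    - {"tx": 5,"ty": -3,"wz": 0.147,"claw": -1}
    - {"tx": 5,"ty": -3,"wz": 0.147,"claw": -1}
    - {"tx": 5,"ty": -3,"wz": 0.147,"claw": -1}
    - {"tx": 5,"ty": -3,"wz": 0.147,"claw": -1}
    - {"tx": 5,"ty": -3,"wz": 0.147,"claw": -1}
  newtons: 120

```text
invalid input at $.moves[0]: expected keys tx, ty, tz, wx, wy, wz, claw
```

All keys are needed.

carry_out:
  moves:
    - {"tx": 5,"ty": -3,"tz": 0,"wx": 0,"wy": 0,"wz": 0.147,"claw": -1}
    - {"tx": 5,"ty": -3,"tz": 0,"wx": 0,"wy": 0,"wz": 0.147,"claw": -1}
    - {"tx": 5,"ty": -3,"tz": 0,"wx": 0,"wy": 0,"wz": 0.147,"claw": -1}
    - {"tx": 5,"ty": -3,"tz": 0,"wx": 0,"wy": 0,"wz": 0.147,"claw": -1}
    - {"tx": 5,"ty": -3,"tz": 0,"wx": 0,"wy": 0,"wz": 0.147,"claw": -1}
    - {"tx": 5,"ty": -3,"tz": 0,"wx": 0,"wy": 0,"wz": 0.147,"claw": -1}
    - {"tx": 5,"ty": -3,"tz": 0,"wx": 0,"wy": 0,"wz": 0.147,"claw": -1}
    - {"tx": 5,"ty": -3,"tz": 0,"wx": 0,"wy": 0,"wz": 0.147,"claw": -1}
  newtons: 120

```text
clock: 1.1
tcp_pos: [0.5451, 0.3155, 0.2309]
orientation: [-0.0, -0.448, 0.894, 0.0]
wrist_force: [0.4, 0.7, 0.5]
finger_gap: 0.0855
grip_force: 0.0
```

carry_out:
  moves:
    - {"tx": 3.6,"ty": -2.2,"tz": 0,"wx": 0,"wy": 0,"wz": 0,"claw": -1}
    - {"tx": 3.6,"ty": -2.3,"tz": 0,"wx": 0,"wy": 0,"wz": 0,"claw": -1}
    - {"tx": 0,"ty": 0,"tz": -5.2,"wx": 0,"wy": 0,"wz": 0,"claw": -1}
    - {"tx": 0,"ty": 0,"tz": -5.2,"wx": 0,"wy": 0,"wz": 0,"claw": -1}
    - {"tx": 0,"ty": 0,"tz": -3,"wx": 0,"wy": 0,"wz": 0,"claw": -1}
    - {"tx": 0,"ty": 0,"tz": -2.3,"wx": 0,"wy": 0,"wz": 0,"claw": -1}
    - {"tx": 0,"ty": 0,"tz": 0,"wx": 0,"wy": 0,"wz": 0,"claw": 1}
    - {"tx": 0,"ty": 0,"tz": 0,"wx": 0,"wy": 0,"wz": 0,"claw": 1}
  newtons: 120

```text
clock: 2.1
tcp_pos: [0.6162, 0.2719, 0.0751]
orientation: [0.0, -0.445, 0.895, -0.0]
wrist_force: [-0.3, 1.0, 1.0]
finger_gap: 0.0515
grip_force: 0.0
```

carry_out:
  moves:
    - {"tx": 0,"ty": 0,"tz": 0,"wx": 0,"wy": 0,"wz": 0,"claw": 1}
    - {"tx": 0,"ty": 0,"tz": 0,"wx": 0,"wy": 0,"wz": 0,"claw": 1}
    - {"tx": 0,"ty": 0,"tz": 0,"wx": 0,"wy": 0,"wz": 0,"claw": 1}
    - {"tx": 0,"ty": 0,"tz": 0,"wx": 0,"wy": 0,"wz": 0,"claw": 1}

```text
clock: 2.6
tcp_pos: [0.6177, 0.2714, 0.0759]
orientation: [0.002, -0.445, 0.896, -0.001]
wrist_force: [3.2, -4.1, 5.1]
finger_gap: 0.0122
grip_force: 116.9
```

carry_out:
  moves:
    - {"tx": 0,"ty": 0,"tz": 3,"wx": 0,"wy": 0,"wz": 0,"claw": 1}
    - {"tx": 0,"ty": 0,"tz": 5,"wx": 0,"wy": 0,"wz": 0,"claw": 1}
    - {"tx": 0,"ty": 0,"tz": 5,"wx": 0,"wy": 0,"wz": 0,"claw": 1}
    - {"tx": 0,"ty": 0,"tz": 0,"wx": 0,"wy": 0,"wz": 0,"claw": 1}
    - {"tx": 0,"ty": 0,"tz": 0,"wx": 0,"wy": 0,"wz": 0,"claw": 1}
    - {"tx": 0,"ty": 0,"tz": 0,"wx": 0,"wy": 0,"wz": 0,"claw": 1}
    - {"tx": 0,"ty": 0,"tz": 0,"wx": 0,"wy": 0,"wz": 0,"claw": 1}

```text
clock: 3.48
tcp_pos: [0.6147, 0.2715, 0.2018]
orientation: [-0.002, -0.445, 0.895, 0.0]
wrist_force: [-0.5, -0.0, -8.9]
finger_gap: 0.0124
grip_force: 118.2
```

carry_out:
  moves:
    - {"tx": -1,"ty": -2.8,"tz": 0,"wx": 0,"wy": 0,"wz": -0.09,"claw": 1}
    - {"tx": -1.6,"ty": -4.6,"tz": 0,"wx": 0,"wy": 0,"wz": -0.155,"claw": 1}
    - {"tx": -1.6,"ty": -4.6,"tz": 0,"wx": 0,"wy": 0,"wz": -0.155,"claw": 1}
    - {"tx": -1.6,"ty": -4.6,"tz": 0,"wx": 0,"wy": 0,"wz": -0.155,"claw": 1}
    - {"tx": -1.6,"ty": -4.6,"tz": 0,"wx": 0,"wy": 0,"wz": -0.155,"claw": 1}
    - {"tx": -1.6,"ty": -4,"tz": 0,"wx": 0,"wy": 0,"wz": -0.12,"claw": 1}
    - {"tx": -0.8,"ty": -2.7,"tz": 0,"wx": 0,"wy": 0,"wz": -0.095,"claw": 1}
    - {"tx": 0,"ty": 0,"tz": 0,"wx": 0,"wy": 0,"wz": 0,"claw": 1}

```text
clock: 4.47
tcp_pos: [0.5169, -0.0091, 0.204]
orientation: [-0.0, 0.003, 1.0, -0.0]
wrist_force: [-0.5, 0.7, -8.7]
finger_gap: 0.0123
grip_force: 118.8
```

carry_out:
  moves:
    - {"tx": 0,"ty": 0,"tz": -0.3,"wx": 0,"wy": -0.1,"wz": 0,"claw": 1}
    - {"tx": 0,"ty": 0,"tz": -0.3,"wx": 0,"wy": -0.17,"wz": 0,"claw": 1}
    - {"tx": 0,"ty": 0,"tz": -0.3,"wx": 0,"wy": -0.17,"wz": 0,"claw": 1}
    - {"tx": 0,"ty": 0,"tz": -0.3,"wx": 0,"wy": -0.17,"wz": 0,"claw": 1}
    - {"tx": 0,"ty": 0,"tz": -0.3,"wx": 0,"wy": -0.17,"wz": 0,"claw": 1}
    - {"tx": 0,"ty": 0,"tz": -0.3,"wx": 0,"wy": -0.15,"wz": 0,"claw": 1}
    - {"tx": 0,"ty": 0,"tz": -0.2,"wx": 0,"wy": -0.08,"wz": 0,"claw": 1}
    - {"tx": 0,"ty": 0,"tz": 0,"wx": 0,"wy": -0.05,"wz": 0,"claw": 1}

```text
clock: 5.48
tcp_pos: [0.5601, -0.0139, 0.2433]
orientation: [0.464, -0.002, 0.886, 0.006]
wrist_force: [-0.8, 0.4, -9.0]
finger_gap: 0.0123
grip_force: 118.7
```

carry_out:
  moves:
    - {"tx": 0,"ty": 0,"tz": 0,"wx": 0,"wy": -0.05,"wz": 0,"claw": 1}
    - {"tx": 0,"ty": 0,"tz": 0,"wx": 0,"wy": -0.05,"wz": 0,"claw": 1}
    - {"tx": 0,"ty": 0,"tz": 0,"wx": 0,"wy": -0.05,"wz": 0,"claw": 1}
    - {"tx": 0,"ty": 0,"tz": 0,"wx": 0,"wy": 0,"wz": 0,"claw": 1}
    - {"tx": 0,"ty": 0,"tz": 0,"wx": 0,"wy": 0,"wz": 0,"claw": 1}

```text
clock: 6.1
tcp_pos: [0.5855, -0.0192, 0.2778]
orientation: [0.507, -0.004, 0.862, 0.009]
wrist_force: [0.4, 0.7, -8.9]
finger_gap: 0.0127
grip_force: 118.9
```

```bash
python3 - <<'E'
from h import *
for n in("top","side"):
    c=grab(n); cv2.imwrite(f"pics/{n}1.png",c["image"])
s=env.get_state(); print(s["wrist_force"],s["joint_pos"].round(2),s["tcp_pos"],s["orientation"])
a=load("top")["image"][130:260,210:340]; b=load("side")["image"][130:290,190:400]
cv2.imwrite("pics/crop2.png",np.hstack([cv2.resize(a,(400,400)),cv2.resize(b,(400,400))]))
E
```

```text
[ 0.36622739 -0.04482158 -8.62420695] [-0.33 -0.29 -1.03 -0.21  0.3  -0.16] [ 0.58561877 -0.01920811  0.27810245] [ 0.50743423 -0.00441785  0.86163673  0.00855129]
```

View pics/crop2.png

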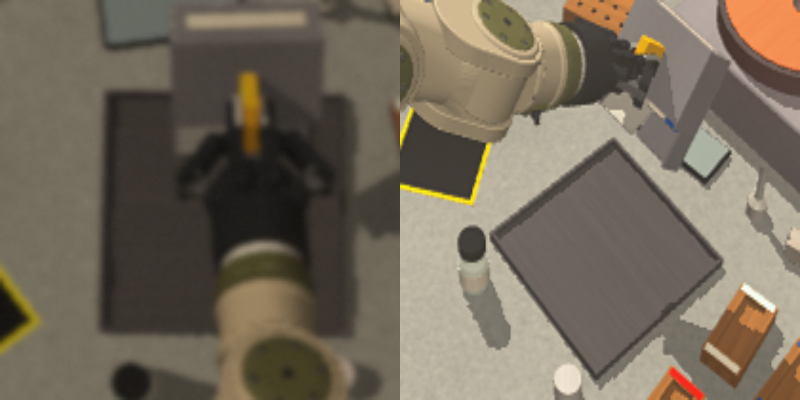

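Joint 3 is at its limit when tipping outward: all sticks are still inside and the canister has drifted to x≈0.58. I'll tip sideways instead (heading −70°), so the wrist roll/yaw does the work. First I untip.

carry_out:
  moves:
    - {"tx": 0,"ty": 0.3,"tz": 0,"wx": 0,"wy": 0.1,"wz": 0,"claw": 1}
    - {"tx": -1,"ty": 0.4,"tz": 0,"wx": 0,"wy": 0.18,"wz": 0,"claw": 1}
    - {"tx": -1,"ty": 0.4,"tz": -1,"wx": 0,"wy": 0.18,"wz": 0,"claw": 1}
    - {"tx": -1,"ty": 0.4,"tz": -1,"wx": 0,"wy": 0.18,"wz": 0,"claw": 1}
    - {"tx": -1,"ty": 0.5,"tz": -1,"wx": 0,"wy": 0.18,"wz": 0,"claw": 1}
    - {"tx": -1,"ty": 0.5,"tz": -1.5,"wx": 0,"wy": 0.17,"wz": 0,"claw": 1}
    - {"tx": -1,"ty": 0.4,"tz": -1.5,"wx": 0,"wy": 0.074,"wz": 0,"claw": 1}
    - {"tx": 0,"ty": 0.4,"tz": 0,"wx": 0,"wy": 0,"wz": 0,"claw": 1}

```text
clock: 7.2
tcp_pos: [0.5308, 0.0128, 0.217]
orientation: [0.015, 0.0, 1.0, 0.01]
wrist_force: [0.0, -0.3, -9.0]
finger_gap: 0.0126
grip_force: 118.2
```

carry_out:
  moves:
    - {"tx": 0,"ty": 0,"tz": 0,"wx": 0,"wy": 0,"wz": -0.12,"claw": 1}
    - {"tx": 0,"ty": 0,"tz": 0,"wx": 0,"wy": 0,"wz": -0.18,"claw": 1}
    - {"tx": 0,"ty": 0,"tz": 0,"wx": 0,"wy": 0,"wz": -0.18,"claw": 1}
    - {"tx": 0,"ty": 0,"tz": 0,"wx": 0,"wy": 0,"wz": -0.18,"claw": 1}
    - {"tx": 0,"ty": 0,"tz": 0,"wx": 0,"wy": 0,"wz": -0.18,"claw": 1}
    - {"tx": 0,"ty": 0,"tz": 0,"wx": 0,"wy": 0,"wz": -0.18,"claw": 1}
    - {"tx": 0,"ty": 0,"tz": 0,"wx": 0,"wy": 0,"wz": -0.18,"claw": 1}
    - {"tx": 0,"ty": 0,"tz": 0,"wx": 0,"wy": 0,"wz": -0.02,"claw": 1}

```text
clock: 8.2
tcp_pos: [0.5303, 0.0127, 0.22]
orientation: [0.02, 0.573, 0.819, 0.001]
wrist_force: [0.2, 0.4, -8.0]
finger_gap: 0.0125
grip_force: 118.2
```

carry_out:
  moves:
    - {"tx": 0,"ty": 0,"tz": -0.5,"wx": -0.094,"wy": -0.034,"wz": 0,"claw": 1}
    - {"tx": 0,"ty": 0,"tz": -0.5,"wx": -0.16,"wy": -0.058,"wz": 0,"claw": 1}
    - {"tx": 0,"ty": 0,"tz": -0.5,"wx": -0.16,"wy": -0.058,"wz": 0,"claw": 1}
    - {"tx": 0,"ty": 0,"tz": -0.5,"wx": -0.16,"wy": -0.058,"wz": 0,"claw": 1}
    - {"tx": 0,"ty": 0,"tz": -0.5,"wx": -0.16,"wy": -0.058,"wz": 0,"claw": 1}
    - {"tx": 0,"ty": 0,"tz": -0.5,"wx": -0.12,"wy": -0.044,"wz": 0,"claw": 1}
    - {"tx": 0,"ty": 0,"tz": 0,"wx": -0.08,"wy": -0.029,"wz": 0,"claw": 1}
    - {"tx": 0,"ty": 0,"tz": 0,"wx": 0,"wy": 0,"wz": 0,"claw": 1}

```text
clock: 9.2
tcp_pos: [0.5286, 0.0142, 0.1864]
orientation: [0.404, 0.495, 0.719, -0.274]
wrist_force: [0.4, 0.4, -8.7]
finger_gap: 0.0123
grip_force: 119.0
```

```bash
python3 - <<'E'
from h import *
s=env.get_state(); print(s["wrist_force"],s["joint_pos"].round(2),s["tcp_pos"],s["orientation"])
E
```

```text
[ 0.42536471  0.42946968 -8.7003943 ] [ 0.37  0.31 -0.45  0.8  -1.02  1.57] [0.5285995  0.01415884 0.18644292] [ 0.40361366  0.49540343  0.71889615 -0.27360515]
```

carry_out:
  moves:
    - {"tx": 0,"ty": 0,"tz": 0,"wx": -0.05,"wy": -0.018,"wz": 0,"claw": 1}
    - {"tx": 0,"ty": 0,"tz": 0,"wx": -0.05,"wy": -0.018,"wz": 0,"claw": 1}
    - {"tx": 0,"ty": 0,"tz": 0,"wx": 0,"wy": 0,"wz": 0,"claw": 1}
    - {"tx": 0,"ty": 0,"tz": 0,"wx": -0.05,"wy": -0.018,"wz": 0,"claw": 1}
    - {"tx": 0,"ty": 0,"tz": 0,"wx": 0,"wy": 0,"wz": 0,"claw": 1}
    - {"tx": 0,"ty": 0,"tz": 0,"wx": 0,"wy": 0,"wz": 0,"claw": 1}

```text
clock: 9.95
tcp_pos: [0.5295, 0.0126, 0.189]
orientation: [0.461, 0.473, 0.683, -0.313]
wrist_force: [0.9, -0.6, -8.4]
finger_gap: 0.0124
grip_force: 119.1
```

carry_out:
  moves:
    - {"tx": 0,"ty": 0,"tz": 0,"wx": -0.06,"wy": -0.022,"wz": 0,"claw": 1}
    - {"tx": 0,"ty": 0,"tz": 0,"wx": -0.06,"wy": -0.022,"wz": 0,"claw": 1}
    - {"tx": 0,"ty": 0,"tz": 0,"wx": -0.05,"wy": -0.018,"wz": 0,"claw": 1}
    - {"tx": 0,"ty": 0,"tz": 0,"wx": 0,"wy": 0,"wz": 0,"claw": 1}
    - {"tx": 0,"ty": 0,"tz": 0,"wx": 0,"wy": 0,"wz": 0,"claw": 1}
    - {"tx": 0,"ty": 0,"tz": 0,"wx": 0,"wy": 0,"wz": 0,"claw": 1}
    - {"tx": 0,"ty": 0,"tz": 0,"wx": 0,"wy": 0,"wz": 0,"claw": 1}

```text
clock: 10.82
tcp_pos: [0.5292, 0.0126, 0.1892]
orientation: [0.521, 0.441, 0.639, -0.356]
wrist_force: [0.7, -0.5, -6.3]
finger_gap: 0.0124
grip_force: 119.5
```

```bash
python3 - <<'E'
from h import *
for n in("top","side"): c=grab(n)
s=env.get_state(); print(s["clock"],s["wrist_force"],s["joint_pos"].round(2),s["tcp_pos"],s["orientation"])
a=load("top")["image"][130:260,210:340]; b=load("side")["image"][130:290,190:400]
cv2.imwrite("pics/crop3.png",np.hstack([cv2.resize(a,(400,400)),cv2.resize(b,(400,400))]))
E
```

```text
10.925 [ 0.6257121  -0.3852377  -6.10623577] [ 0.44  0.53 -0.41  0.96 -1.35  1.91] [0.52908418 0.01260211 0.18891311] [ 0.52043947  0.44055452  0.63905132 -0.35590432]
```

View pics/crop3.png

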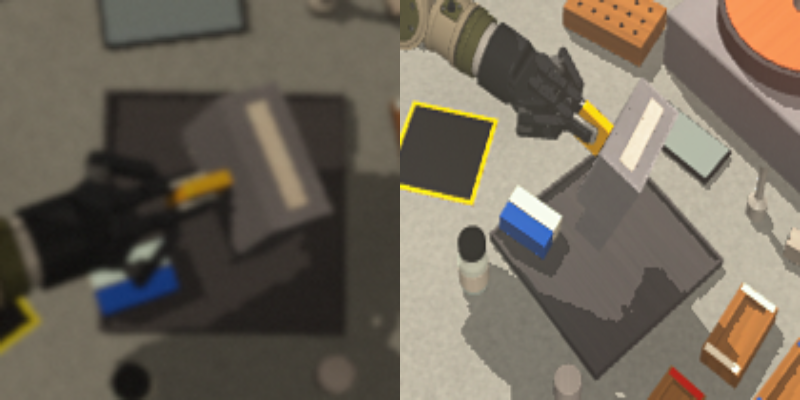

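White and blue are out, touching each other in the tray's left-near corner, at crop px (135,275) in the top view. Red and green are still inside, as the 6.1 N weight confirms. I'll shift toward the tray's far/right, swing the heading a bit to free joint 5, and tip further.

carry_out:
  moves:
    - {"tx": 1.5,"ty": -1.5,"tz": 0,"wx": 0,"wy": 0,"wz": 0.125,"claw": 1}
    - {"tx": 1.5,"ty": -1.5,"tz": 0,"wx": 0,"wy": 0,"wz": 0.125,"claw": 1}
    - {"tx": 0,"ty": 0,"tz": 0,"wx": -0.041,"wy": -0.028,"wz": 0,"claw": 1}
    - {"tx": 0,"ty": 0,"tz": 0,"wx": -0.041,"wy": -0.028,"wz": 0,"claw": 1}
    - {"tx": 0,"ty": 0,"tz": 0,"wx": 0,"wy": 0,"wz": 0,"claw": 1}
    - {"tx": 0,"ty": 0,"tz": 0,"wx": 0,"wy": 0,"wz": 0,"claw": 1}
    - {"tx": 0,"ty": 0,"tz": 0,"wx": 0,"wy": 0,"wz": 0,"claw": 1}
    - {"tx": 0,"ty": 0,"tz": 0,"wx": 0,"wy": 0,"wz": 0,"claw": 1}

```text
clock: 11.92
tcp_pos: [0.541, 0.0049, 0.166]
orientation: [0.559, 0.409, 0.632, -0.347]
wrist_force: [0.6, -0.1, -4.5]
finger_gap: 0.0124
grip_force: 119.5
```

```bash
python3 - <<'E'
from h import *
s=env.get_state(); print(s["clock"],s["wrist_force"],s["joint_pos"].round(2),s["tcp_pos"],s["orientation"])
q=s["orientation"];print(np.degrees(2*np.arcsin(np.hypot(q[0],q[3]))))
E
```

```text
11.925 [ 0.58221337 -0.14530998 -4.53835678] [ 0.42  0.49 -0.63  0.31 -1.44  1.45] [0.54098809 0.00488148 0.16595491] [ 0.55910082  0.40916249  0.63216494 -0.34692913]
82.29382930970024
```

carry_out:
  moves:
    - {"tx": 0,"ty": 0,"tz": 0.5,"wx": 0.137,"wy": 0.061,"wz": 0,"claw": 1}
    - {"tx": 1,"ty": -1,"tz": 1,"wx": 0.137,"wy": 0.061,"wz": 0,"claw": 1}
    - {"tx": 1,"ty": -1,"tz": 0.5,"wx": 0,"wy": 0,"wz": 0.13,"claw": 1}
    - {"tx": 1,"ty": -0.5,"tz": 0.5,"wx": 0,"wy": 0,"wz": 0.13,"claw": 1}
    - {"tx": 0,"ty": 0,"tz": 0,"wx": 0,"wy": 0,"wz": 0.13,"claw": 1}
    - {"tx": 0,"ty": 0,"tz": 0,"wx": 0,"wy": 0,"wz": 0,"claw": 1}

```text
clock: 12.68
tcp_pos: [0.5625, -0.0186, 0.1822]
orientation: [0.493, 0.339, 0.775, -0.204]
wrist_force: [0.4, -1.2, -5.3]
finger_gap: 0.0123
grip_force: 119.3
```

```bash
cat > st.py <<'E'
from h import *
s=env.get_state(); print(s["clock"],s["wrist_force"].round(2),s["joint_pos"].round(2),s["tcp_pos"].round(4),s["orientation"].round(3))
q=s["orientation"];print("tilt",np.degrees(2*np.arcsin(np.hypot(q[0],q[3]))).round(1),"heading",2*(np.degrees(np.arctan2(q[2],q[1]))-90))
E
python3 st.py
```

```text
12.675 [ 0.37 -1.18 -5.29] [ 0.25  0.13 -0.96 -0.33 -0.9   0.67] [ 0.5625 -0.0186  0.1822] [ 0.493  0.339  0.775 -0.204]
tilt 64.5 heading -47.31639099298579
```

carry_out:
  moves:
    - {"tx": 0.5,"ty": -0.5,"tz": 0,"wx": -0.088,"wy": -0.081,"wz": 0,"claw": 1}
    - {"tx": 0.5,"ty": -0.5,"tz": 0,"wx": -0.088,"wy": -0.081,"wz": 0,"claw": 1}
    - {"tx": 0,"ty": 0,"tz": 0,"wx": -0.088,"wy": -0.081,"wz": 0,"claw": 1}
    - {"tx": 0,"ty": 0,"tz": 0,"wx": -0.03,"wy": -0.028,"wz": 0,"claw": 1}
    - {"tx": 0,"ty": 0,"tz": 0,"wx": 0,"wy": 0,"wz": 0,"claw": 1}
    - {"tx": 0,"ty": 0,"tz": 0,"wx": 0,"wy": 0,"wz": 0,"claw": 1}
    - {"tx": 0,"ty": 0,"tz": 0,"wx": 0,"wy": 0,"wz": 0,"claw": 1}

```text
clock: 13.55
tcp_pos: [0.6119, -0.0022, 0.1933]
orientation: [0.61, 0.308, 0.68, -0.266]
wrist_force: [-0.9, -0.0, -3.2]
finger_gap: 0.0126
grip_force: 119.5
```

```bash
python3 st.py
```

```text
13.55 [-0.92 -0.04 -3.22] [ 0.32  0.55 -1.03 -1.3  -1.14  0.27] [ 0.6119 -0.0022  0.1933] [ 0.61   0.308  0.68  -0.266]
tilt 83.4 heading -48.71918694946402
```

carry_out:
  moves:
    - {"tx": 0,"ty": 0,"tz": 2,"wx": 0.137,"wy": 0.12,"wz": 0,"claw": 1}
    - {"tx": 0,"ty": 0,"tz": 2,"wx": 0.137,"wy": 0.12,"wz": 0,"claw": 1}
    - {"tx": -1,"ty": 0,"tz": 1,"wx": 0.137,"wy": 0.12,"wz": 0,"claw": 1}
    - {"tx": -1,"ty": 0,"tz": 0,"wx": 0.137,"wy": 0.12,"wz": 0,"claw": 1}
    - {"tx": -1,"ty": 1,"tz": 0,"wx": 0.137,"wy": 0.12,"wz": 0,"claw": 1}
    - {"tx": -1,"ty": 1,"tz": 0,"wx": 0.137,"wy": 0.12,"wz": 0,"claw": 1}
    - {"tx": -1,"ty": 1,"tz": 0,"wx": 0.137,"wy": 0.12,"wz": 0,"claw": 1}
    - {"tx": 0,"ty": 0,"tz": 0,"wx": 0.13,"wy": 0.11,"wz": 0,"claw": 1}

```text
clock: 14.55
tcp_pos: [0.6019, 0.0321, 0.2043]
orientation: [0.218, 0.397, 0.889, -0.072]
wrist_force: [0.5, 0.1, -3.9]
finger_gap: 0.0122
grip_force: 119.1
```

```bash
python3 st.py
```

```text
14.55 [ 0.46  0.06 -3.92] [ 0.08  0.15 -0.33  0.76 -0.33  0.87] [0.6019 0.0321 0.2043] [ 0.218  0.397  0.889 -0.072]
tilt 26.5 heading -48.13738069566472
```

carry_out:
  moves:
    - {"tx": -1,"ty": 0,"tz": 0,"wx": 0.104,"wy": 0.114,"wz": 0,"claw": 1}
    - {"tx": -1,"ty": 0,"tz": 0,"wx": 0.104,"wy": 0.114,"wz": 0,"claw": 1}
    - {"tx": 0,"ty": 0,"tz": 0,"wx": 0.104,"wy": 0.114,"wz": 0,"claw": 1}
    - {"tx": 0,"ty": 0,"tz": 0,"wx": 0,"wy": 0,"wz": 0,"claw": 1}
    - {"tx": 0,"ty": 0,"tz": 0,"wx": 0,"wy": 0,"wz": 0,"claw": 1}
    - {"tx": 0,"ty": 0,"tz": 0,"wx": 0,"wy": 0,"wz": 0,"claw": 1}
    - {"tx": 0,"ty": 0,"tz": 0,"wx": 0,"wy": 0,"wz": 0,"claw": 1}
    - {"tx": 0,"ty": 0,"tz": 0,"wx": 0,"wy": 0,"wz": 0,"claw": 1}

```text
clock: 15.55
tcp_pos: [0.583, 0.0317, 0.2018]
orientation: [0.002, 0.407, 0.914, -0.002]
wrist_force: [-0.6, 0.3, -3.6]
finger_gap: 0.0121
grip_force: 119.1
```

carry_out:
  moves:
    - {"tx": 0,"ty": 0,"tz": 0,"wx": 0,"wy": 0,"wz": 0,"claw": 1}
    - {"tx": 0,"ty": 0,"tz": 0,"wx": 0,"wy": 0,"wz": 0,"claw": 1}
    - {"tx": 0,"ty": 0,"tz": 0,"wx": 0,"wy": 0,"wz": 0,"claw": 1}
    - {"tx": 0,"ty": 0,"tz": 0,"wx": 0,"wy": 0,"wz": 0,"claw": 1}
    - {"tx": 0,"ty": 0,"tz": 0,"wx": 0,"wy": 0,"wz": 0,"claw": 1}
    - {"tx": 0,"ty": 0,"tz": 0,"wx": 0,"wy": 0,"wz": 0,"claw": 1}

```text
clock: 16.3
tcp_pos: [0.5833, 0.0311, 0.2014]
orientation: [0.001, 0.407, 0.913, -0.002]
wrist_force: [-0.1, 0.6, -2.9]
finger_gap: 0.0126
grip_force: 119.1
```

```bash
python3 st.py; python3 - <<'E'
from h import *
for n in("top","side"):
    c=grab(n)
a=load("top")["image"]; b=load("side")["image"]
cv2.imwrite("pics/c4.png",np.hstack([cv2.resize(a[130:270,200:340],(400,400),interpolation=2),cv2.resize(b[110:300,190:400],(400,400))]))
E
```

```text
16.3 [-0.08  0.57 -2.91] [-0.08  0.34  0.01  1.24 -0.    0.76] [0.5833 0.0311 0.2014] [ 0.001  0.407  0.913 -0.002]
tilt 0.3 heading -48.05980063637912
```

View pics/c4.png

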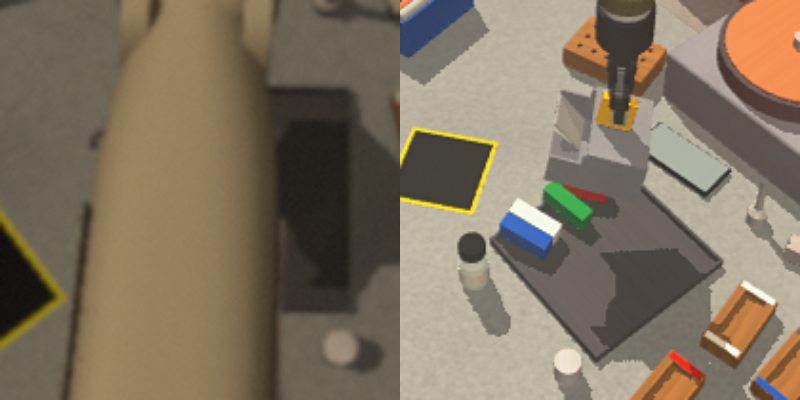

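All four sticks are out: blue, white, green and red lie in the tray, and the weight is 3.2 N ≈ empty. Next I park the canister on the mark.

carry_out:
  moves:
    - {"tx": -1.5,"ty": 2.6,"tz": 0,"wx": 0,"wy": 0,"wz": 0,"claw": 1}
    - {"tx": -2.8,"ty": 5.1,"tz": 0,"wx": 0,"wy": 0,"wz": 0,"claw": 1}
    - {"tx": -2.9,"ty": 5.1,"tz": 0,"wx": 0,"wy": 0,"wz": 0,"claw": 1}
    - {"tx": -2.9,"ty": 5.1,"tz": 0,"wx": 0,"wy": 0,"wz": 0,"claw": 1}
    - {"tx": -2.8,"ty": 5.1,"tz": 0,"wx": 0,"wy": 0,"wz": 0,"claw": 1}
    - {"tx": -1.4,"ty": 2.6,"tz": 0,"wx": 0,"wy": 0,"wz": 0,"claw": 1}
    - {"tx": 0,"ty": 0,"tz": -3,"wx": 0,"wy": 0,"wz": 0,"claw": 1}
    - {"tx": 0,"ty": 0,"tz": -5,"wx": 0,"wy": 0,"wz": 0,"claw": 1}

```text
clock: 17.4
tcp_pos: [0.442, 0.2888, 0.1226]
orientation: [0.003, 0.406, 0.914, 0.0]
wrist_force: [0.7, -0.1, -3.3]
finger_gap: 0.0124
grip_force: 119.1
```

carry_out:
  moves:
    - {"tx": 0,"ty": 0,"tz": -2,"wx": 0,"wy": 0,"wz": 0,"claw": 1}
    - {"tx": 0,"ty": 0,"tz": -1.2,"wx": 0,"wy": 0,"wz": 0,"claw": 1}
    - {"tx": 0,"ty": 0,"tz": -0.6,"wx": 0,"wy": 0,"wz": 0,"claw": 1}
    - {"tx": 0,"ty": 0,"tz": 0,"wx": 0,"wy": 0,"wz": 0,"claw": 1}
    - {"tx": 0,"ty": 0,"tz": 0,"wx": 0,"wy": 0,"wz": 0,"claw": 1}

```text
clock: 18.02
tcp_pos: [0.441, 0.2874, 0.0847]
orientation: [0.002, 0.407, 0.913, -0.001]
wrist_force: [-2.4, -0.8, 4.0]
finger_gap: 0.0125
grip_force: 119.6
```

```bash
python3 - <<'E'
from h import *
c=grab("side");P=cloud(c);X,Y,Z=[P[...,i] for i in range(3)]
g=(abs(X-.44)<.11)&(abs(Y-.287)<.11)&(Z>.05)&(Z<.085)&(c["image"].max(2)>70)&(np.ptp(c["image"],axis=2)<30)
q=P[g]; A=np.c_[q[:,:2]-[.44,.287],np.ones(len(q))]; 
for _ in range(4):
    k=np.linalg.lstsq(A,q[:,2],rcond=None)[0]; r=abs(A@k-q[:,2]); A,q=A[r<.006],q[r<.006]
print("hood plane",k.round(3),len(q))
cv2.imwrite("pics/c5.png",cv2.resize(c["image"][110:240,140:300],(640,520)))
E
```

```text
hood plane [ 0.014 -0.046  0.066] 548
```

View pics/c5.png

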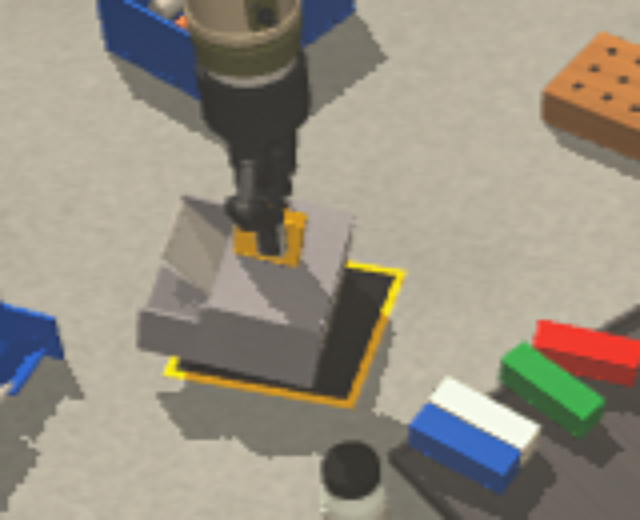

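The canister sits nearly flat on the mark (hood at 66 mm, about 2.7° lean) and the sticks are separated in the tray. I release and lift clear.

carry_out:
  moves:
    - {"tx": 0,"ty": 0,"tz": -0.1,"wx": 0,"wy": 0,"wz": 0,"claw": 0.7}
    - {"tx": 0,"ty": 0,"tz": 0,"wx": 0,"wy": 0,"wz": 0,"claw": 0.3}
    - {"tx": 0,"ty": 0,"tz": 0,"wx": 0,"wy": 0,"wz": 0,"claw": 0}
    - {"tx": 0,"ty": 0,"tz": 0,"wx": 0,"wy": 0,"wz": 0,"claw": -0.3}
    - {"tx": 0,"ty": 0,"tz": 2,"wx": 0,"wy": 0,"wz": 0,"claw": -0.3}
    - {"tx": 0,"ty": 0,"tz": 5,"wx": 0,"wy": 0,"wz": 0,"claw": -0.3}
    - {"tx": 0,"ty": 0,"tz": 6,"wx": 0,"wy": 0,"wz": 0,"claw": -0.3}
    - {"tx": 0,"ty": 0,"tz": 6,"wx": 0,"wy": 0,"wz": 0,"claw": -0.3}

```text
clock: 19.08
tcp_pos: [0.4402, 0.287, 0.274]
orientation: [0.001, 0.407, 0.913, -0.002]
wrist_force: [0.8, 0.6, 0.6]
finger_gap: 0.0558
grip_force: 0.0
```

carry_out:
  moves:
    - {"tx": -3,"ty": 5,"tz": 0,"wx": 0,"wy": 0,"wz": 0,"claw": -0.3}
    - {"tx": -3,"ty": 5,"tz": 0,"wx": 0,"wy": 0,"wz": 0,"claw": -0.3}
    - {"tx": -3,"ty": 3,"tz": 0,"wx": 0,"wy": 0,"wz": 0,"claw": -0.3}
    - {"tx": 0,"ty": 0,"tz": 0,"wx": 0,"wy": 0,"wz": 0,"claw": -0.3}

```text
clock: 19.58
tcp_pos: [0.3484, 0.4189, 0.2722]
orientation: [0.001, 0.405, 0.914, -0.002]
wrist_force: [-0.6, -0.6, -0.2]
finger_gap: 0.0554
grip_force: 0.0
```

```bash
cat > sticks.py <<'E'
from h import *
def rect(q):
    r=cv2.minAreaRect((q[:,:2]*1000).astype(np.float32)); b=cv2.boxPoints(r); e=b[1]-b[0],b[2]-b[1]
    l=max(e,key=lambda a:np.hypot(*a)); return np.round(r[0],1),np.round(r[1],1),round(float(np.degrees(np.arctan2(l[1],l[0]))%180),1)
for n in("top","side"):
    c=grab(n);P=cloud(c);X,Y,Z=[P[...,i] for i in range(3)]
    H=cv2.cvtColor(c["image"],cv2.COLOR_BGR2HSV)
    for col in("red","green","blue","white"):
        m=mask(c,col) if col!="white" else (H[...,1]<70)&(H[...,2]>(170 if n=="side" else 110))&(Z>.018)
        for k,C,a in blobs(m,P,(.33,.7,-.17,.2),(.008,.09),25):
            zt=np.percentile(Z[k],90); t=k&(Z>zt-.006); print(n,col,C.round(),a,"ztop",zt.round(3),"top face",rect(P[t]),t.sum())
    y=mask(c,"yellow")&(abs(X-.44)<.06)&(abs(Y-.287)<.06)&(Z>.1); print(n,"fin",rect(P[y]) if y.sum()>5 else None)
    h=(abs(X-.44)<.13)&(abs(Y-.287)<.13)&(Z>.057)&(Z<.071); print("hood",rect(P[h]),np.median(Z[h]))
a=load("top")["image"]; b=load("side")["image"]
cv2.imwrite("pics/c6.png",np.hstack([cv2.resize(a[130:270,150:290],(400,400),interpolation=2),cv2.resize(b[110:260,180:330],(400,400))]))
E
python3 sticks.py
```

```text
top red [250. 183.] 222 ztop 0.04 top face (array([579.,  97.]), array([25.1, 77.6]), 129.9) 123
top green [253. 197.] 229 ztop 0.039 top face (array([535.8,  85.7]), array([25.6, 77. ]), 99.6) 129
top blue [254. 224.] 212 ztop 0.039 top face (array([450.2,  84.7]), array([23.8, 74.5]), 108.0) 123
top white [250. 216.] 236 ztop 0.04 top face (array([475.6,  94.9]), array([27. , 76.5]), 108.3) 132
top white [318. 251.] 122 ztop 0.033 top face (array([ 363.7, -112.3]), array([34.3, 33.7]), 89.2) 102
top fin (array([423.2, 302.5]), array([13.3, 46.4]), 132.3)
hood (array([430.2, 296. ]), array([130.3,  88.7]), 42.2) 0.06415140680649956
side red [287. 197.] 273 ztop 0.04 top face (array([580.8,  97.4]), array([28.5, 75.6]), 125.6) 137
side green [278. 205.] 189 ztop 0.04 top face (array([538. ,  88.5]), array([27.1, 81.3]), 98.8) 116
side blue [256. 219.] 209 ztop 0.04 top face (array([452.4,  85.3]), array([28.2, 76.5]), 106.8) 138
side white [261. 213.] 198 ztop 0.041 top face (array([477.1, 101.4]), array([27.8, 65. ]), 107.1) 117
side white [227. 236.] 53 ztop 0.056 top face (array([348.1,  79.7]), array([10.7, 32.7]), 136.0) 27
side white [278. 281.] 138 ztop 0.034 top face (array([ 366.2, -109.6]), array([33.9, 36.3]), 97.3) 125
side fin (array([425.8, 306.4]), array([14.4, 48.3]), 131.3)
hood (array([432.2, 297.3]), array([133.3,  89.6]), 41.9) 0.06492847976552063
```

View pics/c6.png

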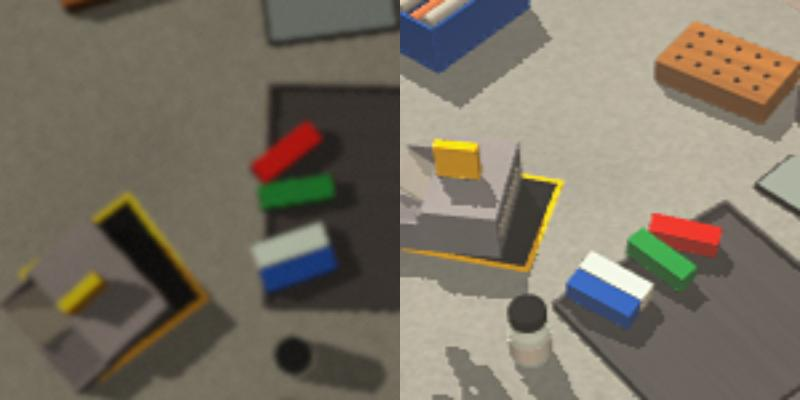

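The canister stands on the mark at fin (0.4245, 0.3045), 23 mm off the centre. Red (285,150) and green (296,190) nearly touch each other, white and blue (295,255) lie side by side, and all of them overhang the tray's left wall. Before picking I check their tilt and the white rest.

```bash
python3 - <<'E'
from h import *
from sticks import rect
E
python3 - <<'E'
from h import *
for n in("top","side"):
    c=load(n);P=cloud(c);X,Y,Z=[P[...,i] for i in range(3)];H=cv2.cvtColor(c["image"],cv2.COLOR_BGR2HSV)
    for col,d in dict(red=128,green=99,blue=107.5,white=108).items():
        m=mask(c,col) if col!="white" else (H[...,1]<70)&(H[...,2]>(170 if n=="side" else 110))
        ks=blobs(m,P,(.4,.65,.0,.16),(.02,.06),40)
        q=P[ks[0][0]]; u=np.array([np.cos(np.radians(d)),np.sin(np.radians(d))]); s=(q[:,:2]-q[:,:2].mean(0))@u
        b=[np.percentile(q[abs(s-t)<.008][:,2],80).round(3) for t in(-.03,-.015,0,.015,.03)]; print(n,col,b)
    m=(X>.5)&(X<.68)&(Y>-.275)&(Y<-.165)&(Z>.014)&(Z<.04)
    for k,C,a in blobs(m,P,(.4,.8,-.4,-.1),(.0,.05),200):
        r=cv2.minAreaRect((P[k][:,:2]*1000).astype(np.float32)); print("white rest",r,a)
E
```

```text
top red [250. 183.] 229 ztop 0.04 top face (array([578.5,  98. ]), array([25.6, 75.5]), 129.6) 115
top green [253. 197.] 232 ztop 0.04 top face (array([536.6,  85.5]), array([25.6, 77.9]), 100.3) 121
top blue [254. 224.] 210 ztop 0.039 top face (array([450.6,  84. ]), array([23.9, 76.4]), 108.8) 125
top white [250. 216.] 238 ztop 0.04 top face (array([475.4,  94.4]), array([28.1, 77.5]), 108.8) 143
top white [318. 251.] 121 ztop 0.034 top face (array([ 363.5, -112.2]), array([34. , 33.6]), 89.9) 86
top fin (array([423.3, 302.3]), array([13.1, 46.2]), 129.5)
hood (array([430.1, 295.7]), array([129.3,  88.7]), 41.8) 0.06417924026810873
side red [287. 197.] 270 ztop 0.04 top face (array([581.6,  98.6]), array([32. , 76.5]), 124.5) 137
side green [278. 205.] 189 ztop 0.04 top face (array([537.7,  88.5]), array([26.1, 74.4]), 96.1) 120
side blue [256. 220.] 228 ztop 0.039 top face (array([454.8,  87.2]), array([28.8, 78.2]), 109.4) 142
side white [261. 213.] 197 ztop 0.04 top face (array([478.8,  98.3]), array([25.5, 72.5]), 107.4) 118
side white [227. 236.] 53 ztop 0.054 top face (array(
[... 668 characters left out ...]
8), np.float64(0.04), np.float64(0.041)]
white rest ((593.5180053710938, -217.07675170898438), (113.0101089477539, 59.164363861083984), 11.579559326171875) 599
side red [np.float64(0.035), np.float64(0.036), np.float64(0.038), np.float64(0.039), np.float64(0.041)]
side green [np.float64(0.033), np.float64(0.036), np.float64(0.037), np.float64(0.039), np.float64(0.041)]
side blue [np.float64(0.034), np.float64(0.035), np.float64(0.037), np.float64(0.039), np.float64(0.04)]
side white [np.float64(0.034), np.float64(0.036), np.float64(0.038), np.float64(0.04), np.float64(0.041)]
white rest ((594.4063110351562, -216.409423828125), (115.38746643066406, 59.423744201660156), 11.940890312194824) 788
```

carry_out:
  moves:
    - {"tx": 2.8,"ty": -5,"tz": 0,"wx": 0,"wy": 0,"wz": -0.098,"claw": 0}
    - {"tx": 2.8,"ty": -5,"tz": 0,"wx": 0,"wy": 0,"wz": -0.098,"claw": 0}
    - {"tx": 2.8,"ty": -5,"tz": 0,"wx": 0,"wy": 0,"wz": -0.098,"claw": 0}
    - {"tx": 2.8,"ty": -5,"tz": 0,"wx": 0,"wy": 0,"wz": -0.098,"claw": 0}
    - {"tx": 2.8,"ty": -5,"tz": 0,"wx": 0,"wy": 0,"wz": -0.098,"claw": 0}
    - {"tx": 2.8,"ty": -5,"tz": -3,"wx": 0,"wy": 0,"wz": -0.098,"claw": 0}
    - {"tx": 2.3,"ty": -4.7,"tz": -4,"wx": 0,"wy": 0,"wz": 0,"claw": 0}
    - {"tx": 0,"ty": 0,"tz": -5,"wx": 0,"wy": 0,"wz": 0,"claw": 0}

```text
clock: 20.78
tcp_pos: [0.5421, 0.0692, 0.1551]
orientation: [0.003, 0.657, 0.754, -0.001]
wrist_force: [-0.2, -0.8, -0.5]
finger_gap: 0.0425
grip_force: 0.0
```

```bash
python3 st.py
```

```text
20.775 [-0.24 -0.82 -0.46] [-0.02  0.29 -0.17  1.1  -0.01  1.42] [0.5421 0.0692 0.1551] [ 0.003  0.657  0.754 -0.001]
tilt 0.3 heading -82.18756151822775
```

carry_out:
  moves:
    - {"tx": 0,"ty": 0,"tz": -5.5,"wx": 0,"wy": 0,"wz": 0,"claw": 0}
    - {"tx": 0,"ty": 0,"tz": -5,"wx": 0,"wy": 0,"wz": 0,"claw": 0}
    - {"tx": 0,"ty": 0,"tz": -2,"wx": 0,"wy": 0,"wz": 0,"claw": 0}
    - {"tx": 0,"ty": 0,"tz": -1.2,"wx": 0,"wy": 0,"wz": 0,"claw": 0}
    - {"tx": 0,"ty": 0,"tz": 0,"wx": 0,"wy": 0,"wz": 0,"claw": 0}
    - {"tx": 0,"ty": 0,"tz": 0,"wx": 0,"wy": 0,"wz": 0,"claw": 1}
    - {"tx": 0,"ty": 0,"tz": 0,"wx": 0,"wy": 0,"wz": 0,"claw": 1}
    - {"tx": 0,"ty": 0,"tz": 0,"wx": 0,"wy": 0,"wz": 0,"claw": 1}
  newtons: 60

```text
clock: 21.78
tcp_pos: [0.5405, 0.0739, 0.0199]
orientation: [0.002, 0.654, 0.756, -0.002]
wrist_force: [-0.0, -2.0, 6.0]
finger_gap: 0.0245
grip_force: 61.6
```

carry_out:
  moves:
    - {"tx": 0,"ty": 0,"tz": 4,"wx": 0,"wy": 0,"wz": 0,"claw": 1}
    - {"tx": 0,"ty": -3,"tz": 4,"wx": 0,"wy": 0,"wz": 0.1,"claw": 1}
    - {"tx": -1.1,"ty": -5.8,"tz": 1,"wx": 0,"wy": 0,"wz": 0.17,"claw": 1}
    - {"tx": -1.1,"ty": -5.8,"tz": 0,"wx": 0,"wy": 0,"wz": 0.17,"claw": 1}
    - {"tx": -1.1,"ty": -5.8,"tz": 0,"wx": 0,"wy": 0,"wz": 0.17,"claw": 1}
    - {"tx": -1.1,"ty": -5.8,"tz": 0,"wx": 0,"wy": 0,"wz": 0.17,"claw": 1}
    - {"tx": -1.1,"ty": -5.8,"tz": 0,"wx": 0,"wy": 0,"wz": 0.17,"claw": 1}
    - {"tx": -1.1,"ty": -5.8,"tz": 0,"wx": 0,"wy": 0,"wz": 0.17,"claw": 1}

```text
clock: 22.78
tcp_pos: [0.4741, -0.2993, 0.1082]
orientation: [0.002, 0.158, 0.987, -0.001]
wrist_force: [1.3, 0.1, -1.7]
finger_gap: 0.0243
grip_force: 60.7
```

carry_out:
  moves:
    - {"tx": 0,"ty": -3,"tz": 0,"wx": 0,"wy": 0,"wz": 0.1,"claw": 1}
    - {"tx": 0,"ty": 0,"tz": 0,"wx": -0.015,"wy": -0.095,"wz": 0.058,"claw": 1}
    - {"tx": 0,"ty": 0,"tz": 0,"wx": 0,"wy": 0,"wz": 0,"claw": 1}
    - {"tx": 0,"ty": 0,"tz": 0,"wx": 0,"wy": 0,"wz": 0,"claw": 1}

```text
clock: 23.28
tcp_pos: [0.4747, -0.3275, 0.1085]
orientation: [0.05, 0.083, 0.995, -0.004]
wrist_force: [0.4, 0.5, -1.5]
finger_gap: 0.0242
grip_force: 60.8
```

```bash
python3 st.py; cat > tilt.py <<'E'
from h import *
import sys
col,d,x,y=sys.argv[1],float(sys.argv[2]),float(sys.argv[3]),float(sys.argv[4])
u=np.array([np.cos(np.radians(d)),np.sin(np.radians(d))])
for n in("top","side"):
    c=grab(n);P=cloud(c);H=cv2.cvtColor(c["image"],cv2.COLOR_BGR2HSV)
    m=mask(c,col) if col!="white" else (H[...,1]<70)&(H[...,2]>(170 if n=="side" else 110))
    for k,C,a in blobs(m,P,(x-.07,x+.07,y-.07,y+.07),(.04,.2),15):
        q=P[k]; s=(q[:,:2]-[x,y])@u; top=[(round(t,3),np.percentile(q[abs(s-t)<.006][:,2],80).round(3)) for t in np.arange(-.05,.051,.0125) if (abs(s-t)<.006).sum()>4]
        print(n,C.round(),a,"s",np.percentile(s,[1,99]).round(3),top)
E
python3 tilt.py green 171.5 .4604 -.333; cd pics; python3 -c "
import numpy as np,cv2
b=np.load('../side.npz')['image'][210:360,290:440];cv2.imwrite('c7.png',cv2.resize(b,(450,450)))"
```

```text
23.275 [ 0.44  0.52 -1.48] [-0.77  0.31 -0.27  0.91  0.06 -0.6 ] [ 0.4747 -0.3275  0.1085] [ 0.05   0.083  0.995 -0.004]
tilt 5.7 heading -9.565329418295107
top [391. 220.] 63 s [0.003 0.036] [(np.float64(0.012), np.float64(0.124)), (np.float64(0.025), np.float64(0.125)), (np.float64(0.037), np.float64(0.125))]
side [365. 301.] 314 s [-0.014  0.042] [(np.float64(-0.013), np.float64(0.123)), (np.float64(-0.0), np.float64(0.124)), (np.float64(0.012), np.float64(0.124)), (np.float64(0.025), np.float64(0.124)), (np.float64(0.037), np.float64(0.123))]
```

View pics/c7.png

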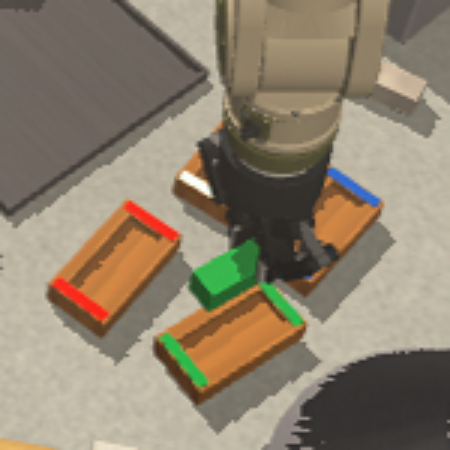

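Green is level, its top at 0.124, and its length is centred along the slot to ~2 mm. I need about −0.75 cm in y, then lower 8.1 cm.

carry_out:
  moves:
    - {"tx": 0,"ty": -0.75,"tz": 0,"wx": 0,"wy": 0,"wz": 0.019,"claw": 1}
    - {"tx": 0,"ty": 0,"tz": -3,"wx": 0,"wy": 0,"wz": 0,"claw": 1}
    - {"tx": 0,"ty": 0,"tz": -2.5,"wx": 0,"wy": 0,"wz": 0,"claw": 1}
    - {"tx": 0,"ty": 0,"tz": -1.2,"wx": 0,"wy": 0,"wz": 0,"claw": 1}
    - {"tx": 0,"ty": 0,"tz": -0.7,"wx": 0,"wy": 0,"wz": 0,"claw": 1}
    - {"tx": 0,"ty": 0,"tz": -0.5,"wx": 0,"wy": 0,"wz": 0,"claw": 1}
    - {"tx": 0,"ty": 0,"tz": 0,"wx": 0,"wy": 0,"wz": 0,"claw": 1}

```text
clock: 24.25
tcp_pos: [0.4752, -0.3359, 0.0299]
orientation: [0.051, 0.073, 0.996, -0.004]
wrist_force: [0.9, 0.1, -0.8]
finger_gap: 0.0243
grip_force: 60.7
```

```bash
python3 st.py; sed -i 's/(.04,.2),15/(.028,.2),15/' tilt.py; python3 tilt.py green 171.5 .4604 -.333
```

```text
24.25 [ 0.91  0.06 -0.84] [-0.78  0.4  -0.36  0.73  0.06 -0.64] [ 0.4752 -0.3359  0.0299] [ 0.051  0.073  0.996 -0.004]
tilt 5.8 heading -8.433006549224757
top [390. 206.] 16 s [-0.039 -0.01 ] [(np.float64(-0.038), np.float64(0.043)), (np.float64(-0.013), np.float64(0.179))]
top [388. 223.] 56 s [0.003 0.031] [(np.float64(-0.0), np.float64(0.048)), (np.float64(0.012), np.float64(0.046)), (np.float64(0.025), np.float64(0.159))]
side [363. 320.] 265 s [-0.016  0.04 ] [(np.float64(-0.013), np.float64(0.044)), (np.float64(-0.0), np.float64(0.044)), (np.float64(0.012), np.float64(0.045)), (np.float64(0.025), np.float64(0.046)), (np.float64(0.037), np.float64(0.045))]
```

carry_out:
  moves:
    - {"tx": 0,"ty": 0,"tz": -0.25,"wx": 0,"wy": 0,"wz": 0,"claw": 1}
    - {"tx": 0,"ty": 0,"tz": 0,"wx": 0,"wy": 0,"wz": 0,"claw": 0.2}
    - {"tx": 0,"ty": 0,"tz": 0,"wx": 0,"wy": 0,"wz": 0,"claw": 0}
    - {"tx": 0,"ty": 0,"tz": 0,"wx": 0,"wy": 0,"wz": 0,"claw": 0}
    - {"tx": 0,"ty": 0,"tz": 3,"wx": 0,"wy": 0,"wz": 0,"claw": 0}
    - {"tx": 0,"ty": 0,"tz": 6,"wx": 0,"wy": 0,"wz": 0,"claw": 0}
    - {"tx": 0,"ty": 5,"tz": 3,"wx": 0.014,"wy": 0.1,"wz": 0,"claw": 0}

```text
clock: 25.22
tcp_pos: [0.4749, -0.2886, 0.15]
orientation: [0.001, 0.076, 0.997, -0.002]
wrist_force: [2.0, 0.4, -0.6]
finger_gap: 0.0426
grip_force: 0.0
```

```bash
python3 st.py; python3 sticks.py | grep -v white; python3 - <<'E'
from h import *
from sticks import rect
E
python3 - <<'E'
from h import *
for n in("top","side"):
    c=load(n);P=cloud(c)
    for k,C,a in blobs(mask(c,"green"),P,(.38,.54,-.4,-.27),(.03,.06),15): print(n,C.round(),a,P[k].mean(0).round(4),cv2.minAreaRect((P[k][:,:2]*1000).astype(np.float32)))
E
```

```text
25.225 [ 2.05  0.41 -0.6 ] [-0.69  0.31 -0.16  1.1  -0.   -0.54] [ 0.4749 -0.2886  0.15  ] [ 0.001  0.076  0.997 -0.002]
tilt 0.3 heading -8.76914933172884
top red [249. 183.] 225 ztop 0.04 top face (array([579.5,  96.9]), array([25.8, 79. ]), 128.9) 124
top blue [254. 224.] 212 ztop 0.039 top face (array([450.4,  85.3]), array([23.5, 73.8]), 109.1) 124
top fin (array([423.3, 302.4]), array([14.7, 46.6]), 133.2)
hood (array([430.1, 296.2]), array([129.5,  88.8]), 41.8) 0.06419382775970794
side red [286. 198.] 292 ztop 0.039 top face (array([581.2,  96.8]), array([31.2, 75.9]), 128.5) 142
side blue [256. 219.] 206 ztop 0.039 top face (array([454.3,  85.7]), array([28.5, 77.4]), 109.4) 139
side fin (array([424.2, 304.6]), array([18.8, 47.2]), 144.0)
hood (array([433.1, 296.9]), array([138. ,  89.2]), 41.9) 0.06514165606702416
top red [250. 183.] 226 ztop 0.041 top face (array([579. ,  97.6]), array([25.3, 75.6]), 129.3) 112
top blue [254. 224.] 213 ztop 0.039 top face (array([450.4,  83.3]), array([24.4, 77.2]), 108.0) 125
top white [250. 216.] 234 ztop 0.04 top face (array([475.3,  95
[... 371 characters left out ...]
6) 139
side blue [256. 219.] 205 ztop 0.039 top face (array([452.1,  85.8]), array([29.5, 76.3]), 105.8) 156
side white [261. 213.] 199 ztop 0.04 top face (array([478.5,  95.4]), array([29.2, 76.9]), 103.6) 135
side white [227. 237.] 75 ztop 0.053 top face (array([353. ,  83.1]), array([22.3, 41.1]), 143.8) 46
side white [278. 281.] 138 ztop 0.033 top face (array([ 366.3, -109.5]), array([35.5, 34.6]), 75.1) 131
side fin (array([425.4, 306.9]), array([16.7, 48.2]), 136.2)
hood (array([431.9, 296.7]), array([136.2,  89.3]), 42.0) 0.06526846089855598
side [367. 318.] 374 [ 0.4571 -0.3334  0.0413] ((459.2950134277344, -331.96826171875), (27.212345123291016, 81.85649871826172), 81.9047622680664)
```

Green lies in its slot: (0.459, −0.332), 171.9°, top 0.041. Next is red.

carry_out:
  moves:
    - {"tx": 1.4,"ty": 5,"tz": 0,"wx": 0,"wy": 0,"wz": -0.1,"claw": 0}
    - {"tx": 1.7,"ty": 5.5,"tz": 0,"wx": 0,"wy": 0,"wz": -0.11,"claw": 0}
    - {"tx": 1.7,"ty": 5.5,"tz": 0,"wx": 0,"wy": 0,"wz": -0.11,"claw": 0}
    - {"tx": 1.7,"ty": 5.5,"tz": 0,"wx": 0,"wy": 0,"wz": -0.11,"claw": 0}
    - {"tx": 1.7,"ty": 5.5,"tz": 0,"wx": 0,"wy": 0,"wz": -0.11,"claw": 0}
    - {"tx": 1.7,"ty": 5.5,"tz": 0,"wx": 0,"wy": 0,"wz": -0.1,"claw": 0}
    - {"tx": 1.5,"ty": 5,"tz": 0,"wx": 0,"wy": 0,"wz": -0.1,"claw": 0}
    - {"tx": 0,"ty": 0,"tz": -5,"wx": 0,"wy": 0,"wz": 0,"claw": 0}

```text
clock: 26.42
tcp_pos: [0.5928, 0.0924, 0.0982]
orientation: [0.003, 0.428, 0.904, 0.002]
wrist_force: [0.7, -0.5, -0.8]
finger_gap: 0.0423
grip_force: 0.0
```

carry_out:
  moves:
    - {"tx": 0,"ty": 0,"tz": 0,"wx": 0,"wy": 0,"wz": 0,"claw": 0}

```text
clock: 26.55
tcp_pos: [0.5845, 0.0893, 0.0915]
orientation: [-0.005, 0.429, 0.903, -0.002]
wrist_force: [0.5, -1.0, 0.2]
finger_gap: 0.043
grip_force: 0.0
```

carry_out:
  moves:
    - {"tx": 0,"ty": 0,"tz": -4,"wx": 0,"wy": 0,"wz": 0,"claw": 0}
    - {"tx": 0,"ty": 0,"tz": 0,"wx": 0,"wy": 0,"wz": 0,"claw": 0}
    - {"tx": 0,"ty": 0,"tz": 0,"wx": 0,"wy": 0,"wz": 0,"claw": 0}

```text
clock: 26.92
tcp_pos: [0.5893, 0.0887, 0.0582]
orientation: [0.0, 0.43, 0.903, 0.0]
wrist_force: [0.8, -0.5, 0.4]
finger_gap: 0.0426
grip_force: 0.0
```

carry_out:
  moves:
    - {"tx": 0,"ty": -0.2,"tz": -2,"wx": 0,"wy": 0,"wz": 0,"claw": 0}
    - {"tx": 0,"ty": 0,"tz": -1.5,"wx": 0,"wy": 0,"wz": 0,"claw": 0}
    - {"tx": 0,"ty": 0,"tz": -0.6,"wx": 0,"wy": 0,"wz": 0,"claw": 0}
    - {"tx": 0,"ty": 0,"tz": 0,"wx": 0,"wy": 0,"wz": 0,"claw": 0}
    - {"tx": 0,"ty": 0,"tz": 0,"wx": 0,"wy": 0,"wz": 0,"claw": 1}
    - {"tx": 0,"ty": 0,"tz": 0,"wx": 0,"wy": 0,"wz": 0,"claw": 1}
    - {"tx": 0,"ty": 0,"tz": 0,"wx": 0,"wy": 0,"wz": 0,"claw": 1}

```text
clock: 27.8
tcp_pos: [0.5892, 0.0876, 0.0165]
orientation: [0.0, 0.429, 0.903, 0.001]
wrist_force: [-0.3, 0.1, 4.9]
finger_gap: 0.0251
grip_force: 58.2
```

carry_out:
  moves:
    - {"tx": 0,"ty": 0,"tz": 4,"wx": 0,"wy": 0,"wz": 0,"claw": 1}
    - {"tx": -1,"ty": -2.1,"tz": 4,"wx": 0,"wy": 0,"wz": 0.12,"claw": 1}
    - {"tx": -2.2,"ty": -5,"tz": 1,"wx": 0,"wy": 0,"wz": 0.17,"claw": 1}
    - {"tx": -2.2,"ty": -5,"tz": 0,"wx": 0,"wy": 0,"wz": 0.17,"claw": 1}
    - {"tx": -2.2,"ty": -5,"tz": 0,"wx": 0,"wy": 0,"wz": 0.17,"claw": 1}
    - {"tx": -2.2,"ty": -5,"tz": 0,"wx": 0,"wy": 0,"wz": 0.17,"claw": 1}
    - {"tx": -2.2,"ty": -5,"tz": 0,"wx": 0,"wy": 0,"wz": 0.17,"claw": 1}
    - {"tx": -2,"ty": -4,"tz": 0,"wx": 0,"wy": 0,"wz": 0.067,"claw": 1}

```text
clock: 28.8
tcp_pos: [0.4482, -0.2239, 0.1056]
orientation: [-0.0, -0.074, 0.997, 0.0]
wrist_force: [0.2, -0.0, -1.5]
finger_gap: 0.0247
grip_force: 58.5
```

carry_out:
  moves:
    - {"tx": 0,"ty": 0,"tz": 0,"wx": 0.015,"wy": -0.099,"wz": 0,"claw": 1}
    - {"tx": 0,"ty": 0,"tz": 0,"wx": 0,"wy": 0,"wz": 0,"claw": 1}
    - {"tx": 0,"ty": 0,"tz": 0,"wx": 0,"wy": 0,"wz": 0,"claw": 1}

```text
clock: 29.18
tcp_pos: [0.4493, -0.222, 0.1058]
orientation: [0.049, -0.073, 0.996, 0.004]
wrist_force: [0.1, -0.5, -1.4]
finger_gap: 0.0246
grip_force: 58.6
```

```bash
python3 st.py;  python3 tilt.py red 188.6 .436 -.2253
```

```text
29.175 [ 0.06 -0.46 -1.41] [-0.66  0.19 -0.44  0.87  0.07 -0.81] [ 0.4493 -0.222   0.1058] [ 0.049 -0.073  0.996  0.004]
tilt 5.6 heading 8.343771875435237
top [354. 213.] 19 s [-0.051 -0.022] [(np.float64(-0.038), np.float64(0.125)), (np.float64(-0.025), np.float64(0.138))]
side [328. 279.] 299 s [-0.021  0.04 ] [(np.float64(-0.025), np.float64(0.126)), (np.float64(-0.013), np.float64(0.124)), (np.float64(-0.0), np.float64(0.126)), (np.float64(0.012), np.float64(0.125)), (np.float64(0.025), np.float64(0.126)), (np.float64(0.037), np.float64(0.125))]
```

carry_out:
  moves:
    - {"tx": 0,"ty": -0.1,"tz": -3,"wx": 0,"wy": 0,"wz": 0,"claw": 1}
    - {"tx": 0,"ty": 0,"tz": -2.5,"wx": 0,"wy": 0,"wz": 0,"claw": 1}
    - {"tx": 0,"ty": 0,"tz": -1.4,"wx": 0,"wy": 0,"wz": 0,"claw": 1}
    - {"tx": 0,"ty": 0,"tz": -0.8,"wx": 0,"wy": 0,"wz": 0,"claw": 1}
    - {"tx": 0,"ty": 0,"tz": -0.3,"wx": 0,"wy": 0,"wz": 0,"claw": 1}
    - {"tx": 0,"ty": 0,"tz": 0,"wx": 0,"wy": 0,"wz": 0,"claw": 1}

```text
clock: 30.02
tcp_pos: [0.4497, -0.2235, 0.0262]
orientation: [0.05, -0.073, 0.996, 0.004]
wrist_force: [0.7, 0.3, -1.4]
finger_gap: 0.0247
grip_force: 58.6
```

```bash
python3 st.py;  python3 tilt.py red 188.6 .436 -.2253 | grep side
```

```text
30.025 [ 0.67  0.25 -1.4 ] [-0.67  0.28 -0.55  0.67  0.07 -0.81] [ 0.4497 -0.2235  0.0262] [ 0.05  -0.073  0.996  0.004]
tilt 5.7 heading 8.344125318118728
side [325. 296.] 247 s [-0.021  0.04 ] [(np.float64(-0.013), np.float64(0.046)), (np.float64(-0.0), np.float64(0.047)), (np.float64(0.012), np.float64(0.048)), (np.float64(0.025), np.float64(0.046)), (np.float64(0.037), np.float64(0.046))]
```

carry_out:
  moves:
    - {"tx": 0,"ty": 0,"tz": -0.1,"wx": 0,"wy": 0,"wz": 0,"claw": 1}
    - {"tx": 0,"ty": 0,"tz": 0,"wx": 0,"wy": 0,"wz": 0,"claw": 0.3}
    - {"tx": 0,"ty": 0,"tz": 0,"wx": 0,"wy": 0,"wz": 0,"claw": 0}
    - {"tx": 0,"ty": 0,"tz": 0,"wx": 0,"wy": 0,"wz": 0,"claw": 0}
    - {"tx": 0,"ty": 0,"tz": 3,"wx": 0,"wy": 0,"wz": 0,"claw": 0}
    - {"tx": 0,"ty": 0,"tz": 6,"wx": 0,"wy": 0,"wz": 0,"claw": 0}
    - {"tx": 0,"ty": 5,"tz": 3,"wx": -0.015,"wy": 0.1,"wz": 0,"claw": 0}
    - {"tx": 0,"ty": 4,"tz": 0,"wx": 0,"wy": 0,"wz": 0,"claw": 1}

```text
clock: 31.12
tcp_pos: [0.452, -0.1335, 0.1478]
orientation: [0.002, -0.072, 0.997, -0.001]
wrist_force: [-0.6, -0.2, -0.2]
finger_gap: 0.0256
grip_force: 0.0
```

```bash
python3 st.py; python3 sticks.py; python3 - <<'E'
from h import *
for n in("top","side"):
    c=load(n);P=cloud(c)
    for col,b in(("green",(.38,.54,-.4,-.27)),("red",(.36,.52,-.28,-.17))):
      for k,C,a in blobs(mask(c,col),P,b,(.032,.06),15): print(n,col,C.round(),a,P[k].mean(0).round(4),cv2.minAreaRect((P[k][:,:2]*1000).astype(np.float32)))
E
```

```text
31.125 [-0.6  -0.17 -0.22] [-0.46  0.16 -0.37  1.04 -0.   -0.6 ] [ 0.452  -0.1335  0.1478] [ 0.002 -0.072  0.997 -0.001]
tilt 0.2 heading 8.303594347012876
top blue [254. 224.] 209 ztop 0.039 top face (array([450.1,  83.7]), array([24.6, 76.3]), 107.6) 116
top white [250. 216.] 233 ztop 0.04 top face (array([475.9,  93.9]), array([27.1, 78.5]), 108.0) 120
top fin (array([423.7, 302.7]), array([13.9, 46.8]), 132.2)
hood (array([430.8, 295.3]), array([129.8,  87.4]), 41.2) 0.06413305218490317
side blue [256. 220.] 218 ztop 0.039 top face (array([452.8,  84.8]), array([29.6, 78.8]), 106.4) 138
side white [261. 213.] 200 ztop 0.04 top face (array([477.7,  95.8]), array([28.2, 77.4]), 106.8) 129
side white [227. 236.] 57 ztop 0.054 top face (array([348.3,  83.5]), array([16.1, 40.4]), 125.2) 35
side white [278. 281.] 138 ztop 0.033 top face (array([ 364.9, -111. ]), array([37.5, 33.3]), 49.5) 128
side fin (array([425.2, 305.9]), array([16.3, 46.3]), 129.6)
hood (array([432.1, 296.6]), array([136.2,  88.5]), 42.2) 0.06505683275386542
top green [390. 219.] 229 [ 0.4588 -0.3325  0.0419] ((458.74041748046875, -333.0472106933594), (27.592355728149414, 79.18299865722656), 80.45238494873047)
side green [367. 318.] 367 [ 0.4578 -0.3333  0.0415] ((460.21697998046875, -332.17852783203125), (27.3597412109375, 81.59281158447266), 82.05067443847656)
side red [328. 294.] 321 [ 0.4337 -0.2248  0.0417] ((436.9512939453125, -223.1851043701172), (83.2293930053711, 26.09843635559082), 7.9526286125183105)
```

Red is placed at (0.437, −0.223), 8°. White and blue touch, so I push white by its overhanging end ~45 mm into the tray with the shut fingers, to free it from blue.

carry_out:
  moves:
    - {"tx": 0.1,"ty": 4,"tz": 0,"wx": 0,"wy": 0,"wz": 0.04,"claw": 1}
    - {"tx": 0.1,"ty": 6,"tz": 0,"wx": 0,"wy": 0,"wz": 0.04,"claw": 1}
    - {"tx": 0.1,"ty": 6,"tz": 0,"wx": 0,"wy": 0,"wz": 0.04,"claw": 1}
    - {"tx": 0.1,"ty": 6,"tz": 0,"wx": 0,"wy": 0,"wz": 0.04,"claw": 1}
    - {"tx": 0.1,"ty": 5,"tz": 0,"wx": 0,"wy": 0,"wz": 0,"claw": 1}
    - {"tx": 0,"ty": 1.8,"tz": 0,"wx": 0,"wy": 0,"wz": 0,"claw": 1}
    - {"tx": 0,"ty": 0,"tz": -4,"wx": 0,"wy": 0,"wz": 0,"claw": 1}
    - {"tx": 0,"ty": 0,"tz": 0,"wx": 0,"wy": 0,"wz": 0,"claw": 1}

```text
clock: 32.22
tcp_pos: [0.4517, 0.1542, 0.1022]
orientation: [-0.004, -0.152, 0.988, -0.0]
wrist_force: [-0.9, 0.2, 0.7]
finger_gap: 0.0
grip_force: 0.0
```

```bash
python3 st.py
```

```text
32.225 [-0.94  0.22  0.68] [ 0.16  0.21 -0.42  0.95 -0.   -0.15] [0.4517 0.1542 0.1022] [-0.004 -0.152  0.988 -0.   ]
tilt 0.4 heading 17.523415448896515
```

carry_out:
  moves:
    - {"tx": 0.6,"ty": 0,"tz": -4,"wx": 0,"wy": 0,"wz": 0,"claw": 1}
    - {"tx": 0,"ty": 0,"tz": -4,"wx": 0,"wy": 0,"wz": 0,"claw": 1}
    - {"tx": 0,"ty": 0,"tz": 0,"wx": 0,"wy": 0,"wz": 0,"claw": 1}
    - {"tx": 0.4,"ty": -1.25,"tz": 0,"wx": 0,"wy": 0,"wz": 0,"claw": 1}
    - {"tx": 0.4,"ty": -1.25,"tz": 0,"wx": 0,"wy": 0,"wz": 0,"claw": 1}
    - {"tx": 0.4,"ty": -1.25,"tz": 0,"wx": 0,"wy": 0,"wz": 0,"claw": 1}
    - {"tx": 0.4,"ty": -1.25,"tz": 0,"wx": 0,"wy": 0,"wz": 0,"claw": 1}
    - {"tx": 0,"ty": 0,"tz": 0,"wx": 0,"wy": 0,"wz": 0,"claw": 1}

```text
clock: 33.22
tcp_pos: [0.4769, 0.1036, 0.0251]
orientation: [-0.0, -0.151, 0.989, -0.0]
wrist_force: [-0.7, 0.1, -0.2]
finger_gap: 0.0001
grip_force: 0.0
```

carry_out:
  moves:
    - {"tx": -0.3,"ty": 1.5,"tz": 1,"wx": 0,"wy": 0,"wz": 0,"claw": 1}
    - {"tx": 0,"ty": 0,"tz": 6,"wx": 0,"wy": 0,"wz": 0,"claw": 1}
    - {"tx": 0,"ty": 0,"tz": 6,"wx": 0,"wy": 0,"wz": 0,"claw": 1}
    - {"tx": 5,"ty": 3,"tz": 3,"wx": 0,"wy": 0,"wz": 0,"claw": 0}
    - {"tx": 5,"ty": 3,"tz": 0,"wx": 0,"wy": 0,"wz": 0,"claw": 0}
    - {"tx": 5,"ty": 3,"tz": 0,"wx": 0,"wy": 0,"wz": 0,"claw": 0}
    - {"tx": 3,"ty": 4,"tz": 0,"wx": 0,"wy": 0,"wz": 0,"claw": 0}

```text
clock: 34.1
tcp_pos: [0.6522, 0.2505, 0.1837]
orientation: [-0.0, -0.152, 0.988, 0.0]
wrist_force: [1.5, -0.4, 0.4]
finger_gap: 0.0427
grip_force: 0.0
```

```bash
python3 st.py; python3 sticks.py | grep -E "blue|white|fin"; python3 -c "
import cv2,numpy as np
a=np.load('top.npz')['image'][170:270,210:310];b=np.load('side.npz')['image'][150:270,220:340]
cv2.imwrite('pics/c8.png',np.hstack([cv2.resize(a,(400,400)),cv2.resize(b,(400,400))]))"
```

```text
34.1 [ 1.48 -0.45  0.36] [ 0.25  0.58  0.34  1.33  0.   -0.05] [0.6522 0.2505 0.1837] [-0.    -0.152  0.988  0.   ]
tilt 0.0 heading 17.49267036705689
top blue [254. 224.] 218 ztop 0.039 top face (array([451.2,  83.6]), array([26.3, 77.3]), 107.8) 144
top white [264. 211.] 217 ztop 0.034 top face (array([491.5,  49.8]), array([26.9, 77.2]), 107.7) 165
top white [318. 251.] 121 ztop 0.033 top face (array([ 364.8, -111. ]), array([34.9, 34.7]), 37.1) 99
top fin None
side blue [256. 220.] 205 ztop 0.039 top face (array([452.2,  86.2]), array([29.4, 74.2]), 106.1) 144
side white [274. 220.] 198 ztop 0.034 top face (array([493.3,  52.1]), array([29. , 79.7]), 105.8) 178
side white [227. 236.] 57 ztop 0.055 top face (array([349.4,  79.4]), array([14.9, 35.3]), 138.4) 31
side white [278. 281.] 137 ztop 0.033 top face (array([ 366.3, -109.5]), array([36.2, 33.5]), 48.8) 135
side fin (array([425.8, 305.5]), array([14.9, 49.7]), 127.1)
  return _methods._mean(a, axis=axis, dtype=dtype,
  ret = ret.dtype.type(ret / rcount)
```

View pics/c8.png

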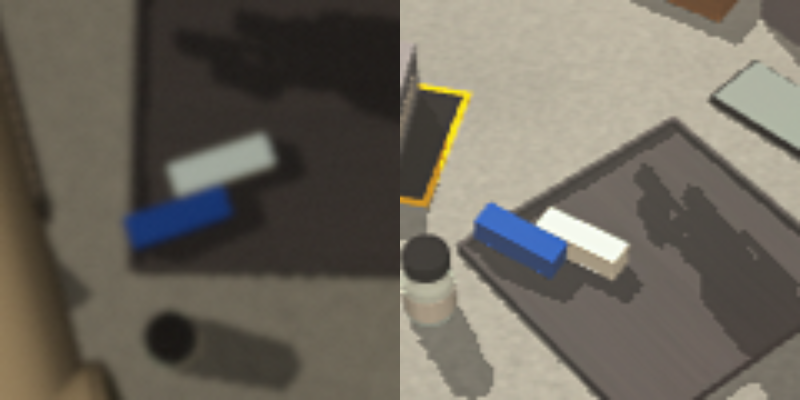

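White is free: flat at (0.4925, 0.051), 107°, its low half past blue's end. I grip it 18 mm toward that end.

carry_out:
  moves:
    - {"tx": -1.9,"ty": -2.7,"tz": 0,"wx": 0,"wy": 0,"wz": -0.175,"claw": 0}
    - {"tx": -1.9,"ty": -2.7,"tz": 0,"wx": 0,"wy": 0,"wz": -0.175,"claw": 0}
    - {"tx": -1.9,"ty": -2.7,"tz": 0,"wx": 0,"wy": 0,"wz": -0.175,"claw": 0}
    - {"tx": -1.9,"ty": -2.7,"tz": 0,"wx": 0,"wy": 0,"wz": -0.175,"claw": 0}
    - {"tx": -1.9,"ty": -2.7,"tz": 0,"wx": 0,"wy": 0,"wz": -0.175,"claw": 0}
    - {"tx": -1.9,"ty": -2.7,"tz": 0,"wx": 0,"wy": 0,"wz": -0.175,"claw": 0}
    - {"tx": -2,"ty": -2.7,"tz": 0,"wx": 0,"wy": 0,"wz": -0.175,"claw": 0}
    - {"tx": -2,"ty": -2.75,"tz": 0,"wx": 0,"wy": 0,"wz": -0.175,"claw": 0}

```text
clock: 35.2
tcp_pos: [0.4952, 0.0322, 0.1839]
orientation: [-0.001, 0.522, 0.853, 0.001]
wrist_force: [0.4, 0.0, -0.6]
finger_gap: 0.0427
grip_force: 0.0
```

carry_out:
  moves:
    - {"tx": 0,"ty": 0,"tz": -4,"wx": 0,"wy": 0,"wz": -0.174,"claw": 0}
    - {"tx": 0,"ty": 0,"tz": -4,"wx": 0,"wy": 0,"wz": 0,"claw": 0}
    - {"tx": 0,"ty": 0,"tz": -3,"wx": 0,"wy": 0,"wz": 0,"claw": 0}
    - {"tx": 0,"ty": 0,"tz": 0,"wx": 0,"wy": 0,"wz": 0,"claw": 0}
    - {"tx": 0,"ty": 0,"tz": 0,"wx": 0,"wy": 0,"wz": 0,"claw": 0}

```text
clock: 35.83
tcp_pos: [0.4973, 0.0323, 0.0747]
orientation: [0.0, 0.592, 0.806, 0.001]
wrist_force: [0.2, 0.5, 0.5]
finger_gap: 0.0428
grip_force: 0.0
```

```bash
python3 st.py
```

```text
35.825 [0.17 0.51 0.48] [-0.1   0.27 -0.42  0.88  0.    1.17] [0.4973 0.0323 0.0747] [0.    0.592 0.806 0.001]
tilt 0.1 heading -72.63599723168464
```

carry_out:
  moves:
    - {"tx": 0,"ty": 0,"tz": -3.5,"wx": 0,"wy": 0,"wz": 0,"claw": 0}
    - {"tx": 0,"ty": 0,"tz": -1.7,"wx": 0,"wy": 0,"wz": 0,"claw": 0}
    - {"tx": 0,"ty": 0,"tz": -0.7,"wx": 0,"wy": 0,"wz": 0,"claw": 0}
    - {"tx": 0,"ty": 0,"tz": 0,"wx": 0,"wy": 0,"wz": 0,"claw": 0.2}
    - {"tx": 0,"ty": 0,"tz": 0,"wx": 0,"wy": 0,"wz": 0,"claw": 1}
    - {"tx": 0,"ty": 0,"tz": 0,"wx": 0,"wy": 0,"wz": 0,"claw": 1}
    - {"tx": 0,"ty": 0,"tz": 0,"wx": 0,"wy": 0,"wz": 0,"claw": 1}

```text
clock: 36.7
tcp_pos: [0.4986, 0.0318, 0.016]
orientation: [0.001, 0.593, 0.806, 0.002]
wrist_force: [0.9, 0.8, 5.8]
finger_gap: 0.0245
grip_force: 59.6
```

carry_out:
  moves:
    - {"tx": 0,"ty": 0,"tz": 4,"wx": 0,"wy": 0,"wz": 0,"claw": 1}
    - {"tx": 1,"ty": -2,"tz": 4,"wx": 0,"wy": 0,"wz": 0.16,"claw": 1}
    - {"tx": 1.8,"ty": -3.8,"tz": 1,"wx": 0,"wy": 0,"wz": 0.18,"claw": 1}
    - {"tx": 1.8,"ty": -3.8,"tz": 0,"wx": 0,"wy": 0,"wz": 0.18,"claw": 1}
    - {"tx": 1.8,"ty": -3.8,"tz": 0,"wx": 0,"wy": 0,"wz": 0.18,"claw": 1}
    - {"tx": 1.8,"ty": -3.8,"tz": 0,"wx": 0,"wy": 0,"wz": 0.18,"claw": 1}
    - {"tx": 1.8,"ty": -3.8,"tz": 0,"wx": 0,"wy": 0,"wz": 0.18,"claw": 1}
    - {"tx": 1.5,"ty": -3.5,"tz": 0,"wx": 0,"wy": 0,"wz": 0.18,"claw": 1}

```text
clock: 37.7
tcp_pos: [0.6123, -0.2146, 0.1044]
orientation: [-0.001, 0.011, 1.0, 0.0]
wrist_force: [-0.1, 0.7, -1.0]
finger_gap: 0.0248
grip_force: 59.4
```

carry_out:
  moves:
    - {"tx": 0,"ty": 0,"tz": 0,"wx": 0,"wy": 0,"wz": 0.18,"claw": 1}
    - {"tx": 0,"ty": 0,"tz": 0,"wx": 0,"wy": 0,"wz": 0.048,"claw": 1}
    - {"tx": 0,"ty": 0,"tz": 0,"wx": 0,"wy": 0,"wz": 0,"claw": 1}
    - {"tx": 0,"ty": 0,"tz": 0,"wx": 0,"wy": 0,"wz": 0,"claw": 1}

```text
clock: 38.2
tcp_pos: [0.6118, -0.213, 0.1044]
orientation: [-0.001, -0.099, 0.995, 0.0]
wrist_force: [0.8, 0.2, -2.0]
finger_gap: 0.0244
grip_force: 59.4
```

```bash
python3 st.py;  python3 tilt.py white 191.5 .594 -.2168
```

```text
38.2 [ 0.77  0.17 -1.99] [-0.46  0.51  0.03  1.09 -0.   -0.66] [ 0.6118 -0.213   0.1044] [-0.001 -0.099  0.995  0.   ]
tilt 0.1 heading 11.390390089295664
side [372. 241.] 238 s [-0.037  0.041] [(np.float64(-0.038), np.float64(0.12)), (np.float64(-0.025), np.float64(0.121)), (np.float64(-0.013), np.float64(0.12)), (np.float64(-0.0), np.float64(0.121)), (np.float64(0.012), np.float64(0.12)), (np.float64(0.025), np.float64(0.12)), (np.float64(0.037), np.float64(0.12))]
```

carry_out:
  moves:
    - {"tx": 0.2,"ty": 0,"tz": -3,"wx": 0,"wy": 0,"wz": 0,"claw": 1}
    - {"tx": 0,"ty": 0,"tz": -2.5,"wx": 0,"wy": 0,"wz": 0,"claw": 1}
    - {"tx": 0,"ty": 0,"tz": -1.3,"wx": 0,"wy": 0,"wz": 0,"claw": 1}
    - {"tx": 0,"ty": 0,"tz": -0.6,"wx": 0,"wy": 0,"wz": 0,"claw": 1}
    - {"tx": 0,"ty": 0,"tz": -0.4,"wx": 0,"wy": 0,"wz": 0,"claw": 1}
    - {"tx": 0,"ty": 0,"tz": 0,"wx": 0,"wy": 0,"wz": 0,"claw": 1}

```text
clock: 39.05
tcp_pos: [0.6143, -0.2133, 0.028]
orientation: [-0.0, -0.1, 0.995, -0.0]
wrist_force: [-2.8, 1.2, 4.4]
finger_gap: 0.0247
grip_force: 60.1
```

```bash
python3 st.py;  python3 tilt.py white 191.5 .594 -.2168
```

```text
39.05 [-2.84  1.18  4.41] [-0.46  0.58 -0.06  0.93 -0.   -0.66] [ 0.6143 -0.2133  0.028 ] [-0.    -0.1    0.995 -0.   ]
tilt 0.0 heading 11.428366107902804
side [368. 258.] 225 s [-0.039  0.039] [(np.float64(-0.038), np.float64(0.043)), (np.float64(-0.025), np.float64(0.045)), (np.float64(-0.013), np.float64(0.044)), (np.float64(-0.0), np.float64(0.043)), (np.float64(0.012), np.float64(0.044)), (np.float64(0.025), np.float64(0.044)), (np.float64(0.037), np.float64(0.045))]
```

carry_out:
  moves:
    - {"tx": 0,"ty": 0,"tz": 0,"wx": 0,"wy": 0,"wz": 0,"claw": 0.3}
    - {"tx": 0,"ty": 0,"tz": 0,"wx": 0,"wy": 0,"wz": 0,"claw": 0}
    - {"tx": 0,"ty": 0,"tz": 0,"wx": 0,"wy": 0,"wz": 0,"claw": 0}
    - {"tx": 0,"ty": 0,"tz": 3,"wx": 0,"wy": 0,"wz": 0,"claw": 0}
    - {"tx": 0,"ty": 0,"tz": 6,"wx": 0,"wy": 0,"wz": 0,"claw": 0}
    - {"tx": -3,"ty": 4,"tz": 2,"wx": 0,"wy": 0,"wz": -0.15,"claw": 0}
    - {"tx": -3,"ty": 5,"tz": 0,"wx": 0,"wy": 0,"wz": -0.18,"claw": 0}

```text
clock: 40.02
tcp_pos: [0.5554, -0.1238, 0.1388]
orientation: [0.002, 0.069, 0.998, -0.001]
wrist_force: [0.5, -0.3, 1.0]
finger_gap: 0.0426
grip_force: 0.0
```

```bash
python3 st.py;  python3 tilt.py white 191.5 .594 -.2168; python3 sticks.py | grep -E "blue"; python3 - <<'E'
from h import *
c=load("side");P=cloud(c);H=cv2.cvtColor(c["image"],cv2.COLOR_BGR2HSV)
for k,C,a in blobs((H[...,1]<70)&(H[...,2]>170),P,(.52,.66,-.28,-.16),(.033,.06),15): print(C.round(),a,P[k].mean(0).round(4),cv2.minAreaRect((P[k][:,:2]*1000).astype(np.float32)))
E
```

```text
40.025 [ 0.52 -0.29  1.  ] [-0.36  0.34 -0.15  1.08  0.   -0.22] [ 0.5554 -0.1238  0.1388] [ 0.002  0.069  0.998 -0.001]
tilt 0.2 heading -7.919535009002402
side [369. 257.] 252 s [-0.041  0.038] [(np.float64(-0.038), np.float64(0.043)), (np.float64(-0.025), np.float64(0.044)), (np.float64(-0.013), np.float64(0.044)), (np.float64(-0.0), np.float64(0.043)), (np.float64(0.012), np.float64(0.043)), (np.float64(0.025), np.float64(0.045)), (np.float64(0.037), np.float64(0.044))]
top blue [254. 225.] 228 ztop 0.039 top face (array([448.7,  84.1]), array([25.6, 74.8]), 103.7) 132
side blue [256. 221.] 237 ztop 0.039 top face (array([451.3,  84.2]), array([29.9, 78.8]), 105.5) 154
[369. 257.] 250 [ 0.5939 -0.2162  0.0419] ((595.1757202148438, -215.42861938476562), (85.74866485595703, 25.83028221130371), 10.025163650512695)
```

White is placed at (0.595, −0.2155), 10–11.5°. Last is blue: (0.450, 0.084), 105°.

carry_out:
  moves:
    - {"tx": -1.4,"ty": 2.7,"tz": 0,"wx": 0,"wy": 0,"wz": -0.168,"claw": 0}
    - {"tx": -1.4,"ty": 2.7,"tz": 0,"wx": 0,"wy": 0,"wz": -0.168,"claw": 0}
    - {"tx": -1.4,"ty": 2.8,"tz": 0,"wx": 0,"wy": 0,"wz": -0.168,"claw": 0}
    - {"tx": -1.4,"ty": 2.8,"tz": 0,"wx": 0,"wy": 0,"wz": -0.168,"claw": 0}
    - {"tx": -1.5,"ty": 2.8,"tz": 0,"wx": 0,"wy": 0,"wz": -0.168,"claw": 0}
    - {"tx": -1.5,"ty": 2.8,"tz": -2,"wx": 0,"wy": 0,"wz": -0.168,"claw": 0}
    - {"tx": -1.5,"ty": 2.7,"tz": -4,"wx": 0,"wy": 0,"wz": -0.168,"claw": 0}
    - {"tx": 0,"ty": 0,"tz": 0,"wx": 0,"wy": 0,"wz": 0,"claw": 0}

```text
clock: 41.22
tcp_pos: [0.4504, 0.0705, 0.0738]
orientation: [-0.003, 0.607, 0.795, -0.001]
wrist_force: [0.5, -0.4, -0.1]
finger_gap: 0.0432
grip_force: 0.0
```

carry_out:
  moves:
    - {"tx": 0,"ty": 0,"tz": 0,"wx": 0,"wy": 0,"wz": 0,"claw": 0}

```text
clock: 41.35
tcp_pos: [0.4548, 0.0691, 0.0769]
orientation: [0.0, 0.607, 0.795, 0.001]
wrist_force: [-0.1, -0.5, 0.9]
finger_gap: 0.0424
grip_force: 0.0
```

carry_out:
  moves:
    - {"tx": 0,"ty": 0,"tz": -3.5,"wx": 0,"wy": 0,"wz": 0,"claw": 0}
    - {"tx": 0,"ty": 0,"tz": -1.8,"wx": 0,"wy": 0,"wz": 0,"claw": 0}
    - {"tx": 0,"ty": 0,"tz": -0.7,"wx": 0,"wy": 0,"wz": 0,"claw": 0}
    - {"tx": 0,"ty": 0,"tz": 0,"wx": 0,"wy": 0,"wz": 0,"claw": 0.2}
    - {"tx": 0,"ty": 0,"tz": 0,"wx": 0,"wy": 0,"wz": 0,"claw": 1}
    - {"tx": 0,"ty": 0,"tz": 0,"wx": 0,"wy": 0,"wz": 0,"claw": 1}
    - {"tx": 0,"ty": 0,"tz": 0,"wx": 0,"wy": 0,"wz": 0,"claw": 1}

```text
clock: 42.22
tcp_pos: [0.4544, 0.0695, 0.0175]
orientation: [0.001, 0.608, 0.794, 0.001]
wrist_force: [-0.4, -2.9, 6.7]
finger_gap: 0.0247
grip_force: 60.5
```

carry_out:
  moves:
    - {"tx": 0,"ty": 0,"tz": 4,"wx": 0,"wy": 0,"wz": 0,"claw": 1}
    - {"tx": 1.2,"ty": -3,"tz": 4,"wx": 0,"wy": 0,"wz": 0.15,"claw": 1}
    - {"tx": 2.1,"ty": -5,"tz": 1,"wx": 0,"wy": 0,"wz": 0.175,"claw": 1}
    - {"tx": 2.1,"ty": -5,"tz": 0,"wx": 0,"wy": 0,"wz": 0.175,"claw": 1}
    - {"tx": 2.1,"ty": -5,"tz": 0,"wx": 0,"wy": 0,"wz": 0.175,"claw": 1}
    - {"tx": 2.1,"ty": -5,"tz": 0,"wx": 0,"wy": 0,"wz": 0.175,"claw": 1}
    - {"tx": 2.1,"ty": -5,"tz": 0,"wx": 0,"wy": 0,"wz": 0.175,"claw": 1}
    - {"tx": 2.1,"ty": -5,"tz": 0,"wx": 0,"wy": 0,"wz": 0.175,"claw": 1}

```text
clock: 43.22
tcp_pos: [0.5913, -0.2614, 0.106]
orientation: [-0.001, 0.05, 0.999, 0.001]
wrist_force: [0.9, 1.0, -1.1]
finger_gap: 0.0246
grip_force: 59.8
```

carry_out:
  moves:
    - {"tx": 1.8,"ty": -5.1,"tz": 0,"wx": 0,"wy": 0,"wz": 0.175,"claw": 1}
    - {"tx": 0,"ty": 0,"tz": 0,"wx": 0.009,"wy": -0.1,"wz": 0.02,"claw": 1}
    - {"tx": 0,"ty": 0,"tz": 0,"wx": 0,"wy": 0,"wz": 0,"claw": 1}
    - {"tx": 0,"ty": 0,"tz": 0,"wx": 0,"wy": 0,"wz": 0,"claw": 1}

```text
clock: 43.72
tcp_pos: [0.6088, -0.3104, 0.107]
orientation: [0.049, -0.044, 0.998, 0.003]
wrist_force: [0.7, 0.6, -1.0]
finger_gap: 0.0244
grip_force: 59.8
```

```bash
python3 st.py;  python3 tilt.py blue 185 .5958 -.3132
```

```text
43.725 [ 0.71  0.65 -1.  ] [-0.62  0.51  0.04  1.02  0.06 -0.7 ] [ 0.6088 -0.3104  0.107 ] [ 0.049 -0.044  0.998  0.003]
tilt 5.6 heading 5.079287915214451
side [400. 265.] 300 s [-0.033  0.045] [(np.float64(-0.025), np.float64(0.123)), (np.float64(-0.013), np.float64(0.124)), (np.float64(-0.0), np.float64(0.124)), (np.float64(0.012), np.float64(0.124)), (np.float64(0.025), np.float64(0.124)), (np.float64(0.037), np.float64(0.123)), (np.float64(0.05), np.float64(0.116))]
```

carry_out:
  moves:
    - {"tx": 0.3,"ty": -0.1,"tz": -3,"wx": 0,"wy": 0,"wz": 0,"claw": 1}
    - {"tx": 0,"ty": 0,"tz": -2.5,"wx": 0,"wy": 0,"wz": 0,"claw": 1}
    - {"tx": 0,"ty": 0,"tz": -1.3,"wx": 0,"wy": 0,"wz": 0,"claw": 1}
    - {"tx": 0,"ty": 0,"tz": -0.8,"wx": 0,"wy": 0,"wz": 0,"claw": 1}
    - {"tx": 0,"ty": 0,"tz": -0.4,"wx": 0,"wy": 0,"wz": 0,"claw": 1}
    - {"tx": 0,"ty": 0,"tz": 0,"wx": 0,"wy": 0,"wz": 0,"claw": 1}

```text
clock: 44.58
tcp_pos: [0.6126, -0.3125, 0.0275]
orientation: [0.05, -0.044, 0.998, 0.002]
wrist_force: [0.4, 0.2, -0.9]
finger_gap: 0.0245
grip_force: 59.7
```

```bash
python3 st.py;  python3 tilt.py blue 185 .5958 -.3132|grep side
```

```text
44.575 [ 0.37  0.15 -0.94] [-0.62  0.58 -0.06  0.85  0.07 -0.7 ] [ 0.6126 -0.3125  0.0275] [ 0.05  -0.044  0.998  0.002]
tilt 5.7 heading 5.084152706925721
side [395. 283.] 277 s [-0.037  0.042] [(np.float64(-0.038), np.float64(0.044)), (np.float64(-0.025), np.float64(0.044)), (np.float64(-0.013), np.float64(0.044)), (np.float64(-0.0), np.float64(0.044)), (np.float64(0.012), np.float64(0.044)), (np.float64(0.025), np.float64(0.044)), (np.float64(0.037), np.float64(0.043))]
```

carry_out:
  moves:
    - {"tx": 0,"ty": 0,"tz": -0.1,"wx": 0,"wy": 0,"wz": 0,"claw": 0.3}
    - {"tx": 0,"ty": 0,"tz": 0,"wx": 0,"wy": 0,"wz": 0,"claw": 0}
    - {"tx": 0,"ty": 0,"tz": 0,"wx": 0,"wy": 0,"wz": 0,"claw": 0}
    - {"tx": 0,"ty": 0,"tz": 3,"wx": 0,"wy": 0,"wz": 0,"claw": 0}
    - {"tx": 0,"ty": 0,"tz": 6,"wx": 0,"wy": 0,"wz": 0,"claw": 0}
    - {"tx": -2,"ty": 4,"tz": 4,"wx": -0.009,"wy": 0.1,"wz": 0,"claw": 0}
    - {"tx": -2,"ty": 5.5,"tz": 1,"wx": 0,"wy": 0,"wz": 0,"claw": 0}
    - {"tx": -2,"ty": 5.5,"tz": 0,"wx": 0,"wy": 0,"wz": 0,"claw": 0}

```text
clock: 45.68
tcp_pos: [0.5526, -0.1614, 0.1669]
orientation: [0.001, -0.044, 0.999, -0.0]
wrist_force: [0.7, 0.7, -0.2]
finger_gap: 0.0424
grip_force: 0.0
```

carry_out:
  moves:
    - {"tx": -2,"ty": 5.5,"tz": 0,"wx": 0,"wy": 0,"wz": 0,"claw": 0}
    - {"tx": -2,"ty": 5.5,"tz": 0,"wx": 0,"wy": 0,"wz": 0,"claw": 0}
    - {"tx": 0,"ty": 6,"tz": 0,"wx": 0,"wy": 0,"wz": 0,"claw": 0}
    - {"tx": 0,"ty": 0,"tz": 0,"wx": 0,"wy": 0,"wz": 0,"claw": 0}
    - {"tx": 0,"ty": 0,"tz": 0,"wx": 0,"wy": 0,"wz": 0,"claw": 0}

```text
clock: 46.3
tcp_pos: [0.5122, 0.0078, 0.1655]
orientation: [-0.001, -0.045, 0.999, 0.0]
wrist_force: [-0.3, -0.6, 0.9]
finger_gap: 0.0429
grip_force: 0.0
```

```bash
python3 st.py; cat > fin.py <<'E'
from h import *
S=dict(white=(.594,-.2168,11.5),red=(.436,-.2253,8.6),green=(.4604,-.333,-8.5),blue=(.5958,-.3132,5))
for n in("top","side"):
    c=grab(n);P=cloud(c);X,Y,Z=[P[...,i] for i in range(3)];H=cv2.cvtColor(c["image"],cv2.COLOR_BGR2HSV)
    for col,(x,y,d) in S.items():
        m=mask(c,col) if col!="white" else (H[...,1]<70)&(H[...,2]>(170 if n=="side" else 110))
        for k,C,a in blobs(m,P,(x-.07,x+.07,y-.05,y+.05),(.034,.06),60):
            r=cv2.minAreaRect((P[k][:,:2]*1000).astype(np.float32)); b=cv2.boxPoints(r); e=max(b[1]-b[0],b[2]-b[1],key=lambda t:np.hypot(*t))
            print(n,col,a,np.round(np.array(r[0])-[x*1000,y*1000],1),"ang err",round((np.degrees(np.arctan2(e[1],e[0]))-d+90)%180-90,1),"z",np.median(Z[k]).round(4))
    f=mask(c,"yellow")&(abs(X-.44)<.1)&(abs(Y-.287)<.1)&(Z>.1)
    if f.sum()>5: print(n,"fin",cv2.minAreaRect((P[f][:,:2]*1000).astype(np.float32)),np.median(Z[f]))
    h=(abs(X-.44)<.13)&(abs(Y-.287)<.13)&(Z>.057)&(Z<.071)
    if h.sum()>50: print("hood",cv2.minAreaRect((P[h][:,:2]*1000).astype(np.float32)))
    b=mask(c,"yellow")&(abs(X-.44)<.13)&(abs(Y-.287)<.13)&(Z<.02)
    if b.sum()>20: v,u=np.where(b); q=np.array([ray(c,i,j,0) for i,j in zip(u,v)]); print("mark border",cv2.minAreaRect((q[:,:2]*1000).astype(np.float32)))
    cv2.imwrite(f"pics/{n}9.png",c["image"])
E
python3 fin.py
```

```text
46.3 [-0.27 -0.63  0.88] [-0.14  0.22 -0.24  1.11  0.   -0.23] [0.5122 0.0078 0.1655] [-0.001 -0.045  0.999  0.   ]
tilt 0.1 heading 5.119892925592836
top white 214 [-1.3  0.7] ang err -2.1 z 0.0415
top red 225 [-1.5  1.1] ang err -0.7 z 0.042
top green 216 [-1.4 -0.2] ang err 0.1 z 0.0422
top blue 216 [-2.9  0.6] ang err -2.2 z 0.0421
top fin ((423.5174255371094, 302.21624755859375), (12.533571243286133, 46.38254165649414), 42.45524978637695) 0.10983205978816946
hood ((429.848876953125, 295.6662902832031), (128.10598754882812, 88.468017578125), 41.82510757446289)
mark border ((500.364990234375, 303.34576416015625), (75.32241821289062, 169.03224182128906), 4.424962043762207)
side white 247 [0.3 1.4] ang err -0.6 z 0.0422
side red 314 [-0.4  2. ] ang err -0.6 z 0.0422
side green 351 [-0.1  0.6] ang err 0.2 z 0.042
side blue 291 [-0.5  0.6] ang err -1.0 z 0.0421
side fin ((424.86590576171875, 305.67926025390625), (14.406205177307129, 48.884979248046875), 40.40787887573242) 0.11096056315462821
hood ((433.2336120605469, 297.4737243652344), (137.13137817382812, 89.30525207519531), 41.29840850830078)
mark border ((505.6375427246094, 252.3975067138672), (124.34219360351562, 44.71089172363281), 61.555259704589844)
```

All four sticks are within 3 mm and 2° and at floor height (top 0.042). The canister stands 22 mm off the mark's centre. That passes, but the task says the middle, so I'll re-seat it.

carry_out:
  moves:
    - {"tx": -1.2,"ty": 4.2,"tz": 0,"wx": 0,"wy": 0,"wz": -0.13,"claw": -0.2}
    - {"tx": -1.6,"ty": 5.3,"tz": 0,"wx": 0,"wy": 0,"wz": -0.16,"claw": -0.2}
    - {"tx": -1.6,"ty": 5.3,"tz": 0,"wx": 0,"wy": 0,"wz": -0.16,"claw": -0.2}
    - {"tx": -1.6,"ty": 5.3,"tz": 0,"wx": 0,"wy": 0,"wz": -0.16,"claw": -0.2}
    - {"tx": -1.6,"ty": 5.3,"tz": 0,"wx": 0,"wy": 0,"wz": -0.16,"claw": -0.2}
    - {"tx": -1.2,"ty": 4.2,"tz": 0,"wx": 0,"wy": 0,"wz": -0.16,"claw": -0.2}
    - {"tx": 0,"ty": 0,"tz": 0,"wx": 0,"wy": 0,"wz": 0,"claw": -0.2}
    - {"tx": 0,"ty": 0,"tz": 0,"wx": 0,"wy": 0,"wz": 0,"claw": -0.2}

```text
clock: 47.4
tcp_pos: [0.4246, 0.3027, 0.165]
orientation: [-0.0, 0.409, 0.913, 0.001]
wrist_force: [0.0, -0.4, -0.4]
finger_gap: 0.0514
grip_force: 0.0
```

```bash
python3 st.py; python3 fin.py | grep -E "fin|hood"
```

```text
47.4 [ 0.02 -0.42 -0.44] [ 0.46  0.24 -0.22  1.11  0.    1.31] [0.4246 0.3027 0.165 ] [-0.     0.409  0.913  0.001]
tilt 0.1 heading -48.23178638103468
top fin ((433.94586181640625, 290.200439453125), (10.866159439086914, 14.437302589416504), 44.41307830810547) 0.11043509455875533
hood ((431.10235595703125, 295.63385009765625), (130.5450439453125, 88.27932739257812), 41.07510757446289)
side fin ((425.8939208984375, 305.0629577636719), (14.048643112182617, 49.204345703125), 39.665802001953125) 0.11180587482947779
hood ((432.69305419921875, 296.7624816894531), (134.86459350585938, 89.31216430664062), 42.700679779052734)
```

carry_out:
  moves:
    - {"tx": 0,"ty": 0.1,"tz": -4,"wx": 0,"wy": 0,"wz": 0,"claw": -0.2}
    - {"tx": 0,"ty": 0,"tz": -3,"wx": 0,"wy": 0,"wz": 0,"claw": -0.2}
    - {"tx": 0,"ty": 0,"tz": -2,"wx": 0,"wy": 0,"wz": 0,"claw": -0.2}
    - {"tx": 0,"ty": 0,"tz": 0,"wx": 0,"wy": 0,"wz": 0,"claw": 0.4}
    - {"tx": 0,"ty": 0,"tz": 0,"wx": 0,"wy": 0,"wz": 0,"claw": 1}
    - {"tx": 0,"ty": 0,"tz": 0,"wx": 0,"wy": 0,"wz": 0,"claw": 1}
    - {"tx": 0,"ty": 0,"tz": 0,"wx": 0,"wy": 0,"wz": 0,"claw": 1}
    - {"tx": 0,"ty": 0,"tz": 0,"wx": 0,"wy": 0,"wz": 0,"claw": 1}
  newtons: 60

```text
clock: 48.5
tcp_pos: [0.425, 0.3051, 0.0763]
orientation: [0.001, 0.408, 0.913, 0.002]
wrist_force: [3.4, -0.8, 2.0]
finger_gap: 0.0133
grip_force: 60.2
```

carry_out:
  moves:
    - {"tx": 0,"ty": 0,"tz": 1.2,"wx": 0,"wy": 0,"wz": 0,"claw": 1}
    - {"tx": 0.8,"ty": -0.8,"tz": 0,"wx": 0,"wy": 0,"wz": 0,"claw": 1}
    - {"tx": 0.8,"ty": -0.8,"tz": 0,"wx": 0,"wy": 0,"wz": 0,"claw": 1}
    - {"tx": 0,"ty": 0,"tz": 0,"wx": 0,"wy": 0,"wz": 0,"claw": 1}
    - {"tx": 0,"ty": 0,"tz": -0.7,"wx": 0,"wy": 0,"wz": 0,"claw": 1}
    - {"tx": 0,"ty": 0,"tz": -0.4,"wx": 0,"wy": 0,"wz": 0,"claw": 1}
    - {"tx": 0,"ty": 0,"tz": 0,"wx": 0,"wy": 0,"wz": 0,"claw": 1}

```text
clock: 49.38
tcp_pos: [0.4393, 0.2888, 0.0761]
orientation: [-0.001, 0.408, 0.913, 0.001]
wrist_force: [-1.5, -0.9, -0.5]
finger_gap: 0.013
grip_force: 59.8
```

carry_out:
  moves:
    - {"tx": 0,"ty": 0,"tz": -0.1,"wx": 0,"wy": 0,"wz": 0,"claw": 0.6}
    - {"tx": 0,"ty": 0,"tz": 0,"wx": 0,"wy": 0,"wz": 0,"claw": 0.2}
    - {"tx": 0,"ty": 0,"tz": 0,"wx": 0,"wy": 0,"wz": 0,"claw": -0.2}
    - {"tx": 0,"ty": 0,"tz": 0,"wx": 0,"wy": 0,"wz": 0,"claw": -0.2}
    - {"tx": 0,"ty": 0,"tz": 3,"wx": 0,"wy": 0,"wz": 0,"claw": -0.2}
    - {"tx": 0,"ty": 0,"tz": 6,"wx": 0,"wy": 0,"wz": 0,"claw": -0.2}
    - {"tx": 0,"ty": 0,"tz": 6,"wx": 0,"wy": 0,"wz": 0,"claw": -0.2}
    - {"tx": -3,"ty": 5,"tz": 0,"wx": 0,"wy": 0,"wz": 0,"claw": -0.2}

```text
clock: 50.38
tcp_pos: [0.4145, 0.3391, 0.2311]
orientation: [0.003, 0.411, 0.911, 0.005]
wrist_force: [1.0, 0.9, -0.6]
finger_gap: 0.0512
grip_force: 0.0
```

carry_out:
  moves:
    - {"tx": -3,"ty": 5,"tz": 0,"wx": 0,"wy": 0,"wz": 0,"claw": -0.2}
    - {"tx": -3,"ty": 4,"tz": 0,"wx": 0,"wy": 0,"wz": 0,"claw": -0.2}
    - {"tx": 0,"ty": 0,"tz": 0,"wx": 0,"wy": 0,"wz": 0,"claw": -0.2}
    - {"tx": 0,"ty": 0,"tz": 0,"wx": 0,"wy": 0,"wz": 0,"claw": -0.2}

```text
clock: 50.88
tcp_pos: [0.3499, 0.4288, 0.2252]
orientation: [-0.0, 0.408, 0.913, 0.001]
wrist_force: [0.3, -0.3, -0.4]
finger_gap: 0.0509
grip_force: 0.0
```

```bash
python3 fin.py
```

```text
top white 216 [-1.7  0.4] ang err -1.2 z 0.0417
top red 231 [-1.2  1.8] ang err -0.2 z 0.0424
top green 230 [-2.   0.1] ang err 0.5 z 0.042
top blue 217 [-2.7 -0.3] ang err -2.1 z 0.0416
top fin ((436.5399169921875, 286.9357604980469), (12.175077438354492, 47.062255859375), 41.31156921386719) 0.10998101931923898
hood ((443.9335021972656, 280.1474914550781), (129.783203125, 88.91860961914062), 41.97513961791992)
mark border ((498.7032470703125, 325.7842102050781), (36.802734375, 149.9143829345703), 23.421995162963867)
side white 246 [0.8 1.7] ang err -0.4 z 0.0421
side red 313 [-0.4  1.9] ang err -0.9 z 0.0423
side green 356 [-1.   0.5] ang err 0.5 z 0.0419
side blue 287 [-1.4  1.2] ang err -0.7 z 0.0419
side fin ((439.47125244140625, 290.8027038574219), (15.849166870117188, 49.346073150634766), 44.68410873413086) 0.11066652658821208
hood ((446.17047119140625, 282.74713134765625), (135.18817138671875, 91.68350982666016), 41.42413330078125)
mark border ((447.94720458984375, 309.1839904785156), (67.07213592529297, 202.71067810058594), 72.96388244628906)
```

View pics/side9.png

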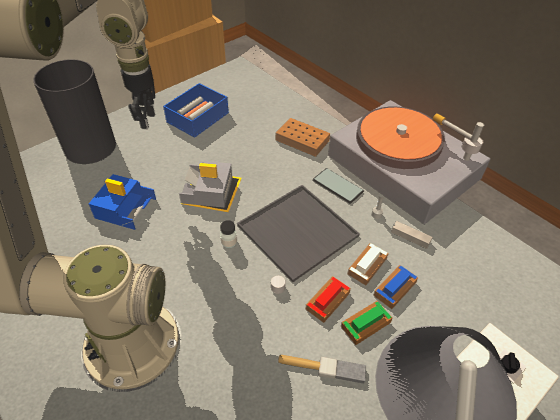

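The four sticks lie in their own rests: white (368,263), blue (395,285), red (328,298) and green (367,322). The canister stands centred on the mark (210,188), and nothing touches the robot. Handing in.

```bash
python3 -c "
from workcell import env
print(env.hand_in())"
```

```text
the job is handed in; nothing more can be done
None
```

I handed the job in at about 51 s; it returned no verdict. By my last camera check, the canister was empty by weight and stands within a few mm of the mark's centre, all four sticks lie flat in their own recesses (within about 3 mm and 2°), and the bystanders look undisturbed.

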